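# Clear the red plate from the bottom of the magazine and punch the first blank

## Task

Set up the marking job: work the magazine's pusher to feed the red dummy plate out from under the stack and lay it flat in the grey tray, then feed out the lowest aluminium blank in the same way and slide it under the punch of the marking stand until it is fully home against the stop. Press the orange punch cap straight down until its spring snaps, and leave the blank home in the stand, the cap back up, the pusher fully back and the last two blanks dropped to the bottom of the magazine. Leave the tape roll, jar, flat key, swab pot and blue parts box where they stand.

Things in the scene. Friction and masses are not known exactly. Their poses are not given: they have to be found in the camera images.
- magazine: Fixed steel gravity magazine, base 352 x 76 x 8 mm. Origin on the bench under the middle of the stack; x runs from the outlet (-x) to the pusher's handle (+x), z up. A bed 30 mm above the bench carries the stack between four corner angles (inside 94 x 50 mm, outside x -51 to 51, y -29 to 29 mm, top at z 94 mm). The outlet is a slot 19 mm high that lets one plate pass.
- pusher (a joint): Slide of the pusher, m: 0 fully back (stop), 0.100 fully forward (stop; handle moved along the magazine's -x). No spring; needs 2 to 10 N. Forward, its 12 mm high tongue shoves the bottom plate out until its rear edge is at magazine x = -50 mm, and carries the stack. Only when drawn fully back (the last 3 mm count) does the stack drop one plate.
- pusher_grip (a point): Centre of the pusher's handle, a black upright block 22 x 22 mm and 46 mm tall (z 87 to 133 mm over the bench, this point at z 112 mm) on an 18 mm post; at magazine x = +175 mm when fully back, +75 mm when fully forward. Axes as the magazine's.
- red_plate: Loose red plastic dummy plate 90 x 46 x 14 mm (x, y, z), 0.08 to 0.17 kg, at the start the lowest in the magazine. Origin at the centre of its underside, x along its length.
- blank_1: Loose aluminium blank 90 x 46 x 14 mm (x, y, z), 0.08 to 0.17 kg, the lowest of the three, right above the red plate at the start; the one to be punched. Origin at the centre of its underside, x along its length.
- blank_2: Aluminium blank as blank_1, above it in the stack; stays in the magazine and ends on its bed.
- blank_3: Aluminium blank as blank_1, the topmost in the stack; stays in the magazine on blank_2.
- magazine_stack (a point): Point on the magazine's bed (z 30 mm) under the middle of the stack; axes as the magazine's.
- tray: Fixed open grey tray for the red plate, outside 112 x 152 x 18 mm (x, y, z), walls 4 mm, floor about 4 mm thick. Origin on the bench under its centre.
- stand: Fixed marking stand, base 152 x 84 x 8 mm. Origin on the bench under the middle of a blank that is home; x points from the open end, where the blank is slid in, to the stop. Bed top at z 30 mm: 34 mm wide from x -48 to -3 mm (fingers can straddle the blank there), then 72 mm wide. Two side guides 9 mm high, 50 mm apart, x 12 to 48 mm, flared from x -2 mm; stop face at x 45.5 mm, 13 mm high.
- stand_nest (a point): Where the centre of the blank's underside lies when it is home: on the bed, z 30 mm over the bench. Axes as the stand's. The blank's x then lies along this x, either way round.
- punch (a joint): Travel of the orange punch cap, m: 0 up, grows as it is pressed down, hard stop at 0.016. The resistance grows from 2 N to about 14 N near 0.0075, then gives way and falls to about 5 N at the stop: the spring has snapped once the cap is past 0.0125. It springs back up when let go.
- punch_top (a point): Centre of the top of the orange punch cap, 29 mm across, 166 mm above the bench when up, at stand x = 31 mm; moves with the cap. The punch (sleeve 17 mm across, point 2.5 mm above a blank) hangs in an arm 26 mm wide (stand x 21 to 79 mm, z 101 to 123 mm) on a column (x 55 to 85 mm, to z 132 mm).
- tape_roll: Loose roll of tape lying flat, Ø58 x 18 mm; origin under its centre. Leave alone.
- sample_jar: Loose white jar, Ø36 x 69 mm; origin under its centre. Leave alone.
- stand_key: Loose dark flat key with a light knob, 34 x 78 x 18 mm (x, y, z); origin under its centre. Leave alone.
- swab_pot: Loose pot of swabs, Ø58 x 84 mm; origin under its centre. Leave alone.
- parts_box: Loose blue box with dark lid, 74 x 110 x 33 mm (x, y, z); origin under its centre. Leave alone.
- magazine_ledge (a point): Middle of the ledge in front of the outlet, on its top: z 30 mm, magazine x = -95 mm; axes as the magazine's. A plate fed out comes to lie clear of the tower with its centre near here. The ledge is only 34 mm wide, so a plate overhangs it by 6 mm on each side; a lip 6 mm high ends it at magazine x = -150 mm.

How it is judged (in metres and radians):
On the way, in this order (a step that is already met when the one before it is completed fails the run):
1. the red plate lies flat in the tray (z of red_plate in the frame of tray below 0.008 m and angle between red_plate's own z axis and vertical below 0.1 rad and horizontal distance between red_plate and tray below 0.06 m), for 0.2 s.
2. the lowest blank lies home in the marking stand (x of blank_1 in the frame of stand_nest above -0.004 m and horizontal distance between blank_1 and stand_nest below 0.006 m and z of blank_1 in the frame of stand_nest below 0.003 m and angle between the x axis of blank_1 and the x axis of stand_nest, either way round below 0.08 rad), for 0.2 s.
3. with the blank home, the punch cap is pressed down until its spring snaps (past 12.5 mm) (value of joint punch above 0.0125 m and x of blank_1 in the frame of stand_nest above -0.004 m and horizontal distance between blank_1 and stand_nest below 0.006 m), for 0.05 s.
At the end, for the whole second after the job is handed in: Red plate flat on the tray's floor (tilt < 0.1 rad); blank_1 flat in the stand, within 4 mm of the stop, 6 mm of the nest point and 0.08 rad; punch cap up (< 3 mm); pusher back (< 4 mm); blank_2 flat on the magazine's bed, blank_3 on it (within 6 mm of the stack's axis); all at rest (all of step 1 and all of step 2 and value of joint punch below 0.003 m and value of joint pusher below 0.004 m and horizontal distance between each of blank_2, blank_3 and magazine_stack below 0.006 m and z of blank_2 in the frame of magazine_stack below 0.003 m and z of blank_3 in the frame of magazine_stack below 0.018 m and linear speed of each of red_plate, blank_1 below 0.02 m/s); the robot touches nothing.
It fails at once if blank_2 or blank_3 leaves the magazine (horizontal distance between any of blank_2, blank_3 and magazine_stack above 0.03 m).
It fails at once if a bystander is shifted by more than 30 mm (distance of any of tape_roll, sample_jar, stand_key, swab_pot, parts_box from where it was at the start of the episode above 0.03 m).
It also fails if it takes over 72 s, if anything falls off the work surface, if the arm or the gripper's body presses on something with over 40 N, if the wrist force passes 120 N, or if a joint passes its speed limit or range.

## Robot

A 6-joint arm with a two-finger parallel gripper is mounted at the origin on a cart in front of the work surface, level with it; the furniture and walls round the work are solid. World frame = base frame: x ahead of the robot, y to its left, z up, the work surface at z = 0. Lengths are in m, angles in degrees, forces in N, time in s.
With the tool pointing down it reaches from about 0.25 to 0.725 m from the base axis. Payload 9.7 kg.
Tool frame: the origin (TCP) lies midway between the tips of the shut fingers; the grasp point (between the pads) lies 19 mm behind it; z points along the fingers, y is the direction in which the jaws open and shut (so a half turn about z gives the same grasp; the last joint's range is limited). The gripper opens to 85 mm and grips with 20 to 120 N. Pads are 22 mm wide; open, the fingers measure 114 mm over their backs; the gripper's body (76 mm by 85 mm) begins 54 mm behind the grasp point. The pads swing forward as they close: fully open they stand 13 mm farther back than shut.
Start: joints at [67.265, 4.979, 10.078, 95.1, 0, 90], TCP at [0.213, 0.507, 0.191] pointing down, gripper open.
Joint ranges: [-179.16, 179.16], [-48.56, 103.87], [-65.8, 70.77], [-126.05, 130.52], [-82.76, 87.17], [-180, 180]. Speed limits (degrees/s): [127.2, 127.2, 147.25, 180, 180, 180].

## Interface

Orientations are given as [roll, pitch, yaw] about the fixed x, y, z axes, in that order (R = Rz(yaw) Ry(pitch) Rx(roll)).
In Python, from workcell import get_obs, camera, get_calibration, job_done gives the robot as it stands.
- The arm moves only by the tool play_rows, never from a script. Its argument "commands" is text: rows parted by semicolons, each of 5 numbers parted by spaces: the opening, from 0 (shut) to 1 (fully open), then the shift along the world's x, y, z in mm, then the turn about the world's z in degrees. A call has 1 to 10 rows; each row is the pose to reach, as a shift and turn from the pose commanded when the call began; what a row does not reach only later rows make up. A row lasts 1/12 s, in which the tool goes at most 41.7 mm and 7.16 degrees, less where a joint would pass 70% of its speed; a pose out of reach is approached as far as the arm can. A call with a gripper value outside its range is refused whole. The fingers move at their own pace and stop on an object; "force" is the grip in N (left out, the last holds). Time passes only in rows, so rows that repeat a pose let the fingers close. It gives the time, the measured TCP pose, the force and the opening at its end, in the units of the state.
- get_obs(): the state, without advancing time (a new reading comes with each control period).
- camera(name): name is "scene" or "side" or "wrist"; returns the picture (384x512x3 uint8, red, green, blue); there is no depth.
- get_calibration(name): a dict with "fx", "fy", "cx", "cy" (pixels), "eye" and "attitude" of the camera in the world; the wrist camera has in their place "mount" (4x4, takes a point from camera to tool coordinates, whose origin is the TCP and whose axes are the flange's). Camera axes: x right, y down, z forward; pixel columns grow to the right and rows downward; lengths in m; the calibration is good to about 2 mm. A picture is of the moment at which its call begins: read the wrist's pose just before it. get_calibration takes no time and is no camera call.
- job_done(): hands the job in, once; it reports no verdict.
The state is a dict: "time": time; "q": joint angles; "qd": joint speeds; "joint_efforts": joint torques, N m; "ee_pos": TCP position; "tcp_rot": TCP orientation; "wrist_force": force on the tool from outside, world axes, zero at the start; "torque": the same for the moment, N m; "opening": finger opening in m.
Only numpy, scipy, OpenCV 4.12 (cv2) and the standard library are available. Lean on these libraries where they do the work, as an engineer would, in place of code of your own. Each camera call takes 0.05 s, during which the arm holds its last target.

## Working session

There is one attempt and no reset: what is moved stays moved. The work goes in short steps, Python scripts to look and compute and a tool call to move; the robot and the scene stay as the last step left them, time stands still between calls to the robot, and variables do not carry over. Pictures are saved under pics/ and viewed, and the job is handed in when it is done.

Besides the shell and the picture viewer there is one more tool, called after "Emit:" by a JSON object that holds its "name" and its "arguments", one argument or row to a line. play_rows: Moves the arm, as the interface text tells. Its arguments: {"type":"object","properties":{"commands":{"type":"string"},"force":{"type":"number"}},"required":["commands"]}

```bash
ls; mkdir -p pics
python3 - <<'E'
from workcell import *
import cv2
o=get_obs();print(o)
for n in ["scene","side","wrist"]:
    im=camera(n);cv2.imwrite(f"pics/{n}0.png",cv2.resize(im[:,:,::-1],(800,600),interpolation=cv2.INTER_CUBIC));cv2.imwrite(f"pics/{n}0raw.png",im[:,:,::-1])
    print(n,get_calibration(n))
E
```

```text
pics
{'time': 0.0, 'q': array([6.72635213e+01, 5.01144454e+00, 1.00349888e+01, 9.51009475e+01,
       1.36029363e-03, 9.00010000e+01]), 'qd': array([-0.0265547 , -0.00648695,  0.02099122, -0.01187561,  0.02713893,
        0.06770346]), 'joint_efforts': array([ 5.10048358e-04, -5.20389891e+01,  4.64798570e+01,  1.63276959e-02,
        4.00787167e-05,  6.63913127e-06]), 'ee_pos': array([0.21245211, 0.50699618, 0.1906846 ]), 'tcp_rot': array([-1.79922597e+02, -1.35894149e-03,  1.57262520e+02]), 'wrist_force': array([-0.82420484,  0.60146329,  1.09996038]), 'torque': array([-0.01865047, -0.02406434, -0.01602414]), 'opening': 0.0854930184485194}
scene {'fx': 460.2295447631245, 'fy': 460.2295447631245, 'cx': 254.0288654385075, 'cy': 190.86152063502686, 'eye': array([0.05138137, 0.95895009, 0.68119209]), 'attitude': array([-117.68768392,    0.87222335, -154.47755381])}
side {'fx': 499.5979163754975, 'fy': 499.5979163754975, 'cx': 262.73166927639784, 'cy': 192.2277725800394, 'eye': array([ 0.1128104 , -1.0600257 ,  0.65192841]), 'attitude': array([-114.82410866,   -1.202355  ,  -18.99221813])}
wrist {'fx': 298.17252877516114, 'fy': 298.17252877516114, 'cx': 252.29508589877122, 'cy': 191.45639171122195, 'mount': array([[-7.33798884e-04, -9.59465229e-01, -2.81826072e-01,
         7.23571935e-02],
       [ 9.99999692e-01, -6.25236173e-04, -4.75138046e-04,
        -6.14688046e-05],
       [ 2.79670579e-04, -2.81826334e-01,  9.59465392e-01,
        -1.82769100e-01],
       [ 0.00000000e+00,  0.00000000e+00,  0.00000000e+00,
         1.00000000e+00]])}
```

View pics/scene0.png

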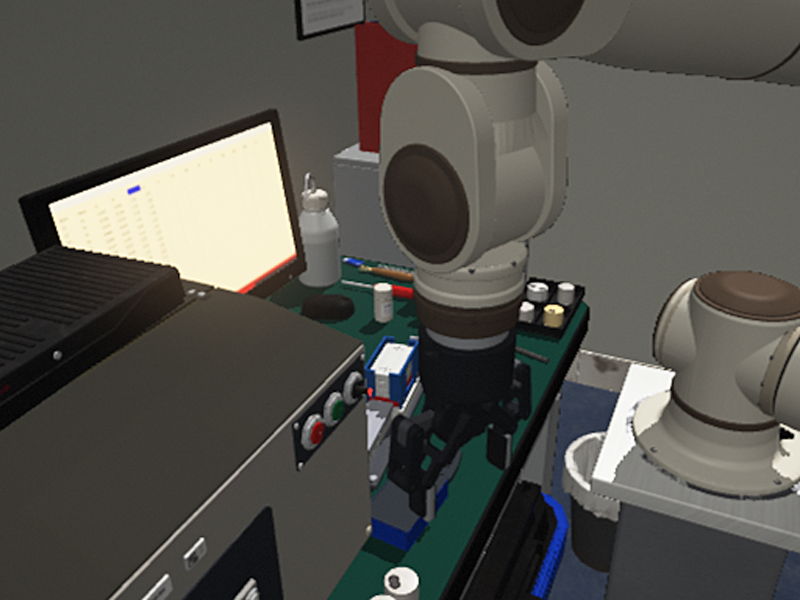

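View pics/side0.png

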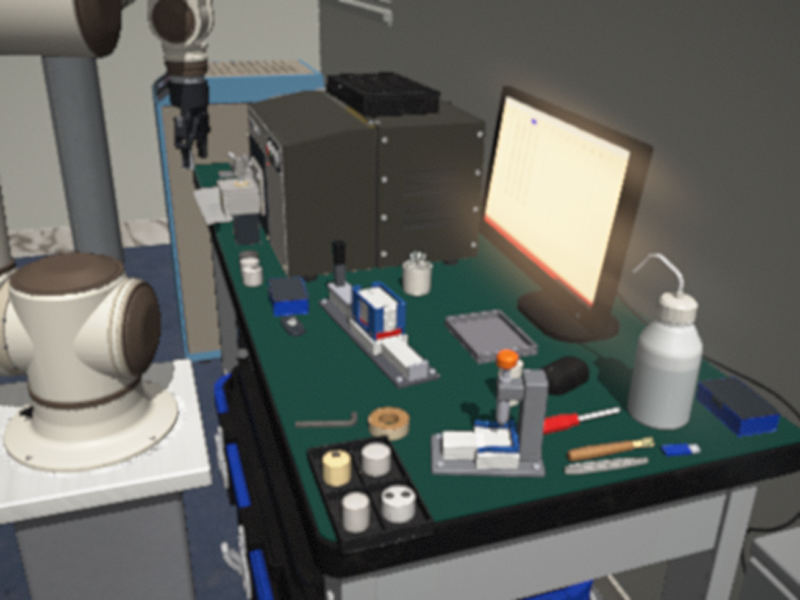

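View pics/wrist0.png

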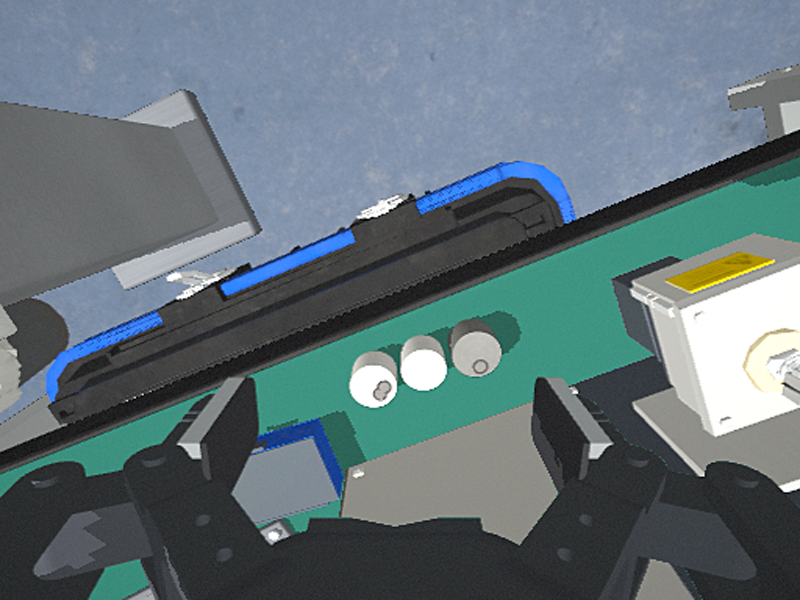

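```bash
cat > h.py <<'E'
import numpy as np, cv2
from workcell import *
from scipy.spatial.transform import Rotation as R
def cam(n,o=None):
    c=get_calibration(n)
    if n=="wrist":
        T=np.eye(4);T[:3,:3]=R.from_euler('xyz',o['tcp_rot'],degrees=True).as_matrix();T[:3,3]=o['ee_pos']
        M=T@c['mount'];return c,M[:3,:3],M[:3,3]
    return c,R.from_euler('xyz',c['attitude'],degrees=True).as_matrix(),np.array(c['eye'])
def px2w(n,u,v,z,o=None):
    c,Rm,e=cam(n,o);d=Rm@np.array([(u-c['cx'])/c['fx'],(v-c['cy'])/c['fy'],1]);return e+d*(z-e[2])/d[2]
def w2px(n,p,o=None):
    c,Rm,e=cam(n,o);q=Rm.T@(np.array(p)-e);return q[0]/q[2]*c['fx']+c['cx'],q[1]/q[2]*c['fy']+c['cy']
def snap(n,name,crop=None,s=None):
    o=get_obs();im=camera(n)[:,:,::-1];cv2.imwrite(f"pics/{name}_raw.png",im)
    if crop: x0,y0,x1,y1=crop;im=im[y0:y1,x0:x1]
    if s is None:s=min(800/im.shape[1],600/im.shape[0])
    cv2.imwrite(f"pics/{name}.png",cv2.resize(im,None,fx=s,fy=s,interpolation=cv2.INTER_CUBIC))
    np.save(f"pics/{name}.npy",o,allow_pickle=True);return o
def ld(name): return np.load(f"pics/{name}.npy",allow_pickle=True).item()
E
python3 - <<'E'
import cv2
im=cv2.imread("pics/side0raw.png")
cv2.imwrite("pics/sc1.png",cv2.resize(im[140:320,190:390],None,fx=4,fy=3.333*1.2/1.2,interpolation=cv2.INTER_CUBIC))
from h import *
print(px2w("side",0.64*380,0.64*380,0.0),px2w("side",0.64*490,0.64*335,0.0),px2w("side",0.64*340,0.64*262,0.1),px2w("side",0.64*487,0.64*470,0),px2w("side",.64*508,.64*355,.166))
E
```

```text
[ 0.43631992 -0.00946144  0.        ] [0.67477373 0.08515273 0.        ] [0.44088944 0.26402365 0.1       ] [ 0.50567775 -0.27986105  0.        ] [ 0.5308084 -0.2648993  0.166    ]
```

View pics/sc1.png

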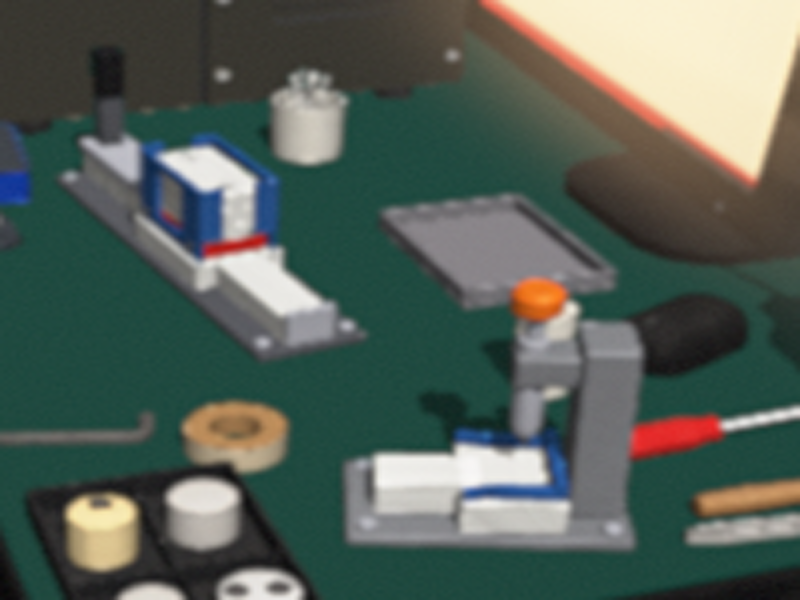

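Run:
```python
from h import *
def P(u,v,z): return px2w("side",190+u/4,140+v/3.3333,z).round(3)[:2]
for k,u,v,z in [("mag near-left",262,356,.004),("mag nearright",365,336,.006),("mag far left",60,180,.006),("handle top",107,52,.133),("tray L",382,212,.018),("tray top",515,198,.018),("tray R",613,275,.018),("tray near",468,303,.018),
 ("st NL",345,540,.006),("st FL",347,462,.006),("st NR",632,545,.006),("cap",538,290,.166),("tape",235,425,.018),("pot",310,98,.084)]: print(k,P(u,v,z))
```

```text
mag near-left [ 0.459 -0.042]
mag nearright [ 0.53  -0.036]
mag far left [0.407 0.294]
handle top [0.442 0.277]
tray L [0.609 0.139]
tray top [0.714 0.137]
tray R [ 0.717 -0.013]
tray near [ 0.604 -0.027]
st NL [ 0.429 -0.269]
st FL [ 0.46  -0.189]
st NR [ 0.571 -0.318]
cap [ 0.53  -0.264]
tape [ 0.408 -0.145]
pot [0.591 0.248]
```

Run:
```python
from h import *
for u,v in [(290,272),(375,276),(478,258),(245,170)]: print(px2w("side",.64*u,.64*v,0).round(3))
for z in (.15,.25,.35): print(z,px2w("side",.64*247,.64*105,z).round(3),px2w("side",.64*375,.64*128,z).round(3))
o=get_obs()
c,Rm,e=cam("wrist",o);print(e,Rm[:,2])
print(px2w("wrist",.64*350,.64*475,.25,o),px2w("wrist",.64*530,.64*405,.25,o))
```

```text
[0.384 0.478 0.   ]
[0.552 0.407 0.   ]
[0.806 0.441 0.   ]
[0.407 1.311 0.   ]
0.15 [0.458 1.549 0.15 ] [0.766 1.125 0.15 ]
0.25 [0.389 1.029 0.25 ] [0.636 0.69  0.25 ]
0.35 [0.32 0.51 0.35] [0.506 0.254 0.35 ]
[0.14578798 0.53514488 0.37360128] [ 0.25935736 -0.110305   -0.9594616 ]
[0.22644042 0.48618325 0.25      ] [0.22487816 0.54536943 0.25      ]
```

Emit:
{"name": "play_rows", "arguments": {
  "commands": "1 0 -40 20 -6;1 0 -80 40 -12;1 0 -120 60 -18;1 0 -160 80 -24;1 25 -195 100 -30;1 55 -225 110 -36;1 90 -255 110 -42;1 125 -285 110 -48;1 160 -315 110 -54;1 190 -345 110 -57"
}}

```text
time: 0.98
ee_pos: [0.3812, 0.1818, 0.3015]
tcp_rot: [180.0, -0.0, 99.9]
wrist_force: [-0.1, 1.9, 0.6]
opening: 0.0855
```

Emit:
{"name": "play_rows", "arguments": {
  "commands": "1 20 -30 0 0;1 40 -50 0 0;1 50 -60 0 0;1 50 -60 0 0"
}}

```text
time: 1.32
ee_pos: [0.4315, 0.1214, 0.3004]
tcp_rot: [-179.9, 0.0, 100.1]
wrist_force: [-0.6, -0.0, -0.7]
opening: 0.0854
```

Run:
```python
from h import *
o=snap("wrist","w1");print(o['time'],o['ee_pos'],o['tcp_rot'],o['q'])
snap("side","s1")
```

```text
1.3167 [0.43153877 0.12139249 0.30038322] [-1.79927905e+02  3.45459804e-02  1.00066823e+02] [ 1.57311284e+01 -4.75647189e+00  1.28020506e+01  1.07633675e+02
 -2.72614779e-02  9.56643452e+01]
```

View pics/w1.png

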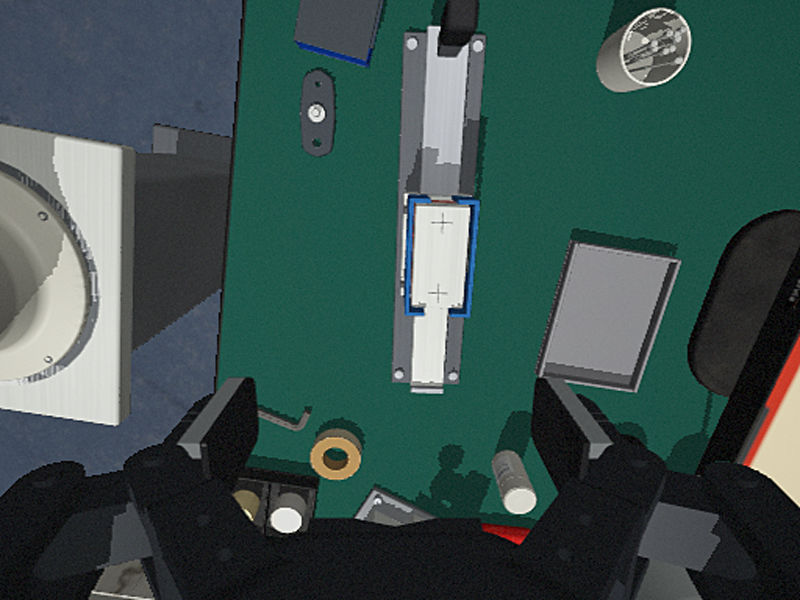

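Run:
```python
import cv2
im=cv2.imread("pics/w1_raw.png")
cv2.imwrite("pics/w1c.png",cv2.resize(im[0:260,245:325],None,fx=2.3*3,fy=2.3,interpolation=cv2.INTER_CUBIC))
cv2.imwrite("pics/w1d.png",cv2.resize(im[145:260,335:445],None,fx=5,fy=5,interpolation=cv2.INTER_CUBIC))
```

```text
(no output)
```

View pics/w1c.png

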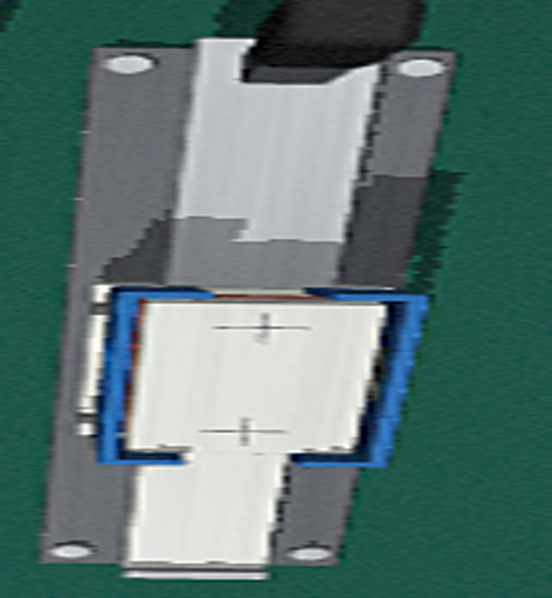

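View pics/w1d.png

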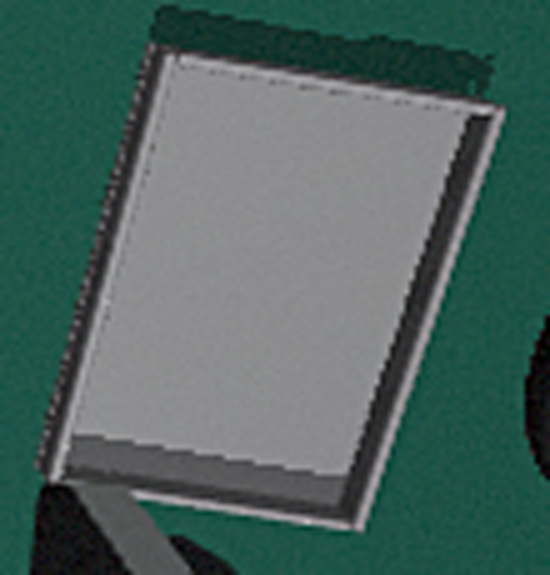

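Run:
```python
from h import *
o=ld("w1")
C=lambda u,v,z:px2w("wrist",245+u/6.9,v/2.3,z,o)[:2]
D=lambda u,v,z:px2w("wrist",335+u/5,145+v/5,z,o)[:2]
t=np.array([C(115,288,.094),C(428,295,.094),C(100,465,.094),C(387,467,.094)])
b=np.array([C(93,48,.008),C(455,50,.008),C(40,563,.008),C(338,565,.008)])
r=np.array([D(155,45,.018),D(503,105,.018),D(50,482,.018),D(362,530,.018)])
def ang(a,b): d=b-a; return np.degrees(np.arctan2(d[1],d[0])).round(2),np.linalg.norm(d).round(4)
for n,q in(("tower",t),("base",b),("tray",r)):
    print(n,q.round(4).tolist(),"ctr",q.mean(0).round(4),"x",ang((q[2]+q[3])/2,(q[0]+q[1])/2),"sides",ang(q[2],q[0]),ang(q[3],q[1]),ang(q[0],q[1]),ang(q[2],q[3]))
# blank top crosses at z .086
print("cross",ang(C(247,431,.086),C(263,327,.086)),C(247,431,.086),C(263,327,.086))
```

```text
tower [[0.4343, 0.1682], [0.4922, 0.1745], [0.4503, 0.0658], [0.5069, 0.0746]] ctr [0.4709 0.1208] x (np.float64(98.62), np.float64(0.1023)) sides (np.float64(98.88), np.float64(0.1036)) (np.float64(98.36), np.float64(0.101)) (np.float64(6.28), np.float64(0.0582)) (np.float64(8.8), np.float64(0.0572))
base [[0.4068, 0.3047], [0.4804, 0.3165], [0.4565, -0.0423], [0.5314, -0.0307]] ctr [0.4688 0.1371] x (np.float64(98.26), np.float64(0.3507)) sides (np.float64(98.16), np.float64(0.3505)) (np.float64(98.35), np.float64(0.3509)) (np.float64(9.15), np.float64(0.0746)) (np.float64(8.82), np.float64(0.0758))
tray [[0.6064, 0.1485], [0.7202, 0.1493], [0.6132, -0.0029], [0.7239, -0.0016]] ctr [0.6659 0.0733] x (np.float64(91.97), np.float64(0.1512)) sides (np.float64(92.56), np.float64(0.1515)) (np.float64(91.38), np.float64(0.1509)) (np.float64(0.38), np.float64(0.1138)) (np.float64(0.64), np.float64(0.1107))
cross (np.float64(98.75), np.float64(0.0622)) [0.47605594 0.08955743] [0.46660257 0.15100736]
```

Emit:
{"name": "play_rows", "arguments": {
  "commands": "1 3 35 -15 -1;1 6 70 -30 -1.7;1 9 110 -50 -1.7;1 12 145 -75 -1.7;1 14 172 -105 -1.7;1 14 172 -140 -1.7;1 14 172 -175 -1.7;1 14 172 -205 -1.7;1 14 172 -205 -1.7",
  "force": 40
}}

```text
time: 2.17
ee_pos: [0.44, 0.2948, 0.0901]
tcp_rot: [-179.5, 0.2, 98.7]
wrist_force: [-1.6, -0.7, -1.5]
opening: 0.0853
```

Run:
```python
from h import *
o=snap("wrist","w2");print(o['time'],o['ee_pos'],o['tcp_rot'],o['wrist_force'])
```

```text
2.1667 [0.44004571 0.29483367 0.09006601] [-179.51782064    0.21566571   98.69852103] [-1.57697273 -0.69651593 -1.54882496]
```

View pics/w2.png

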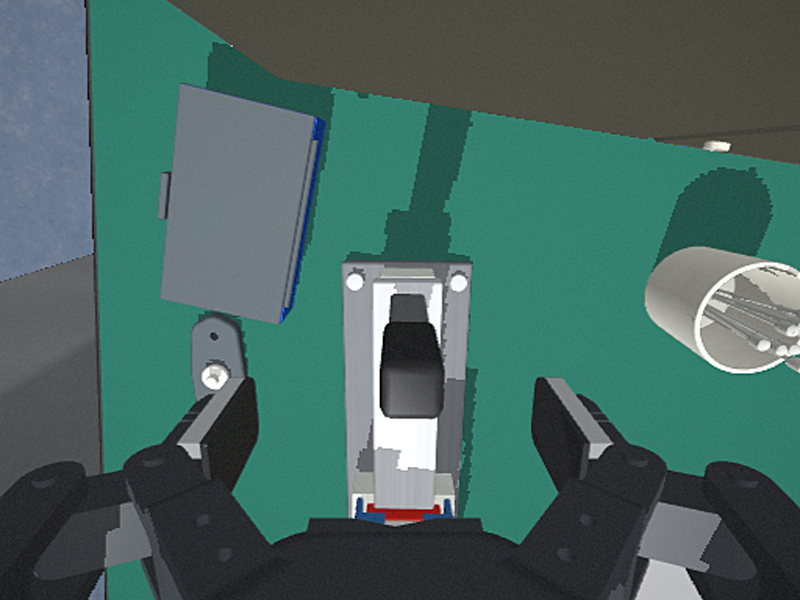

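Run:
```python
from h import *
o=ld("w2")
for p in [(383,415),(442,415),(388,370),(438,370),(412,392)]: print(px2w("wrist",p[0]*.64,p[1]*.64,.133,o).round(4))
print(get_obs()['ee_pos'])
```

```text
[0.4375 0.2846 0.133 ]
[0.4572 0.2877 0.133 ]
[0.4367 0.3013 0.133 ]
[0.4529 0.3038 0.133 ]
[0.4458 0.2946 0.133 ]
[0.44138615 0.29529073 0.09391282]
```

Emit:
{"name": "play_rows", "arguments": {
  "commands": "1 2 0 0 0;0 2 0 0 0;0 2 0 0 0;0 2 0 0 0;0 2 0 0 0;0 2 0 0 0;0 2 0 0 0;0 2 0 0 0",
  "force": 40
}}

```text
time: 2.88
ee_pos: [0.4461, 0.2954, 0.0964]
tcp_rot: [180.0, -0.0, 98.6]
wrist_force: [1.0, 0.1, -0.2]
opening: 0.0009
```

Run:
```python
from h import *
o=snap("wrist","w3");print(o['time'],o['ee_pos'],o['tcp_rot'],o['wrist_force'],o['opening'])
snap("side","s3",(180,140,380,290))
```

```text
2.8833 [0.4460785  0.29544585 0.09637572] [ 1.79996885e+02 -1.96259573e-03  9.85594508e+01] [ 1.01857535  0.09897595 -0.1655104 ] 0.0008999709966971139
```

View pics/w3.png

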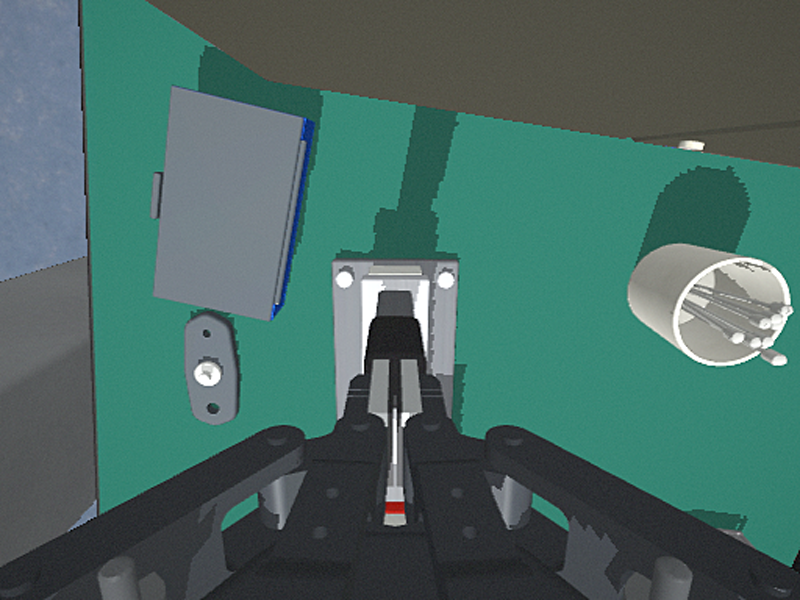

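View pics/s3.png

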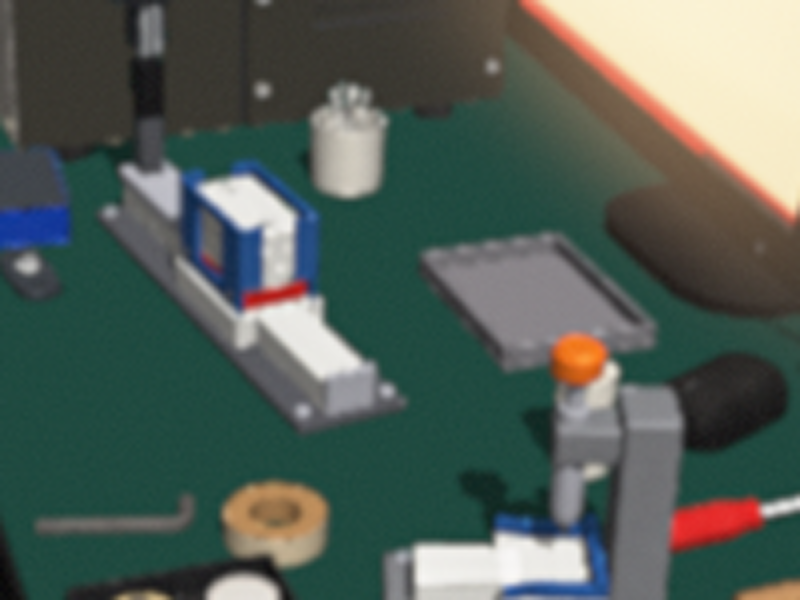

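Run:
```python
from h import *
o=ld("w3")
f=lambda p:((p[0]-180)*4,(p[1]-140)*4)
for n,p in [("tcp",o['ee_pos']),("htop",[.446,.2945,.133]),("hbot",[.446,.2945,.087]),("pad",o['ee_pos']+[0,0,.019])]:
  print(n,np.array(w2px("wrist",p,o))/.64, f(w2px("side",p)))
```

```text
tcp [395.78495377 340.84557889] (np.float64(146.80574916510363), np.float64(99.31802096962178))
htop [395.4061809 382.421729 ] (np.float64(146.14161605355025), np.float64(53.69728645993541))
hbot [395.23686465 334.95738005] (np.float64(147.2365101281946), np.float64(111.4246390104363))
pad [395.9046225  359.21623552] (np.float64(146.35370333044148), np.float64(75.54121363822173))
```

Run:
```python
from h import *
import cv2
print(np.array(w2px("side",[.2125,.507,.1907]))/.64, w2px("scene",[.2125,.507,.1907]))
im=cv2.imread("pics/side0raw.png");cv2.imwrite("pics/a.png",cv2.resize(im[30:130,80:180],None,fx=6,fy=6,interpolation=cv2.INTER_CUBIC))
im=cv2.imread("pics/s3_raw.png");a=cv2.resize(im[60:190,170:260],None,fx=4.5,fy=4.5,interpolation=cv2.INTER_CUBIC)
im=cv2.imread("pics/w3_raw.png");b=cv2.resize(im[190:320,210:300],None,fx=4.5,fy=4.5,interpolation=cv2.INTER_CUBIC)
cv2.imwrite("pics/b.png",np.hstack([a,b]))
```

```text
[198.27081884 188.02023862] (np.float64(294.2323522406431), np.float64(340.82568868661355))
```

View pics/a.png

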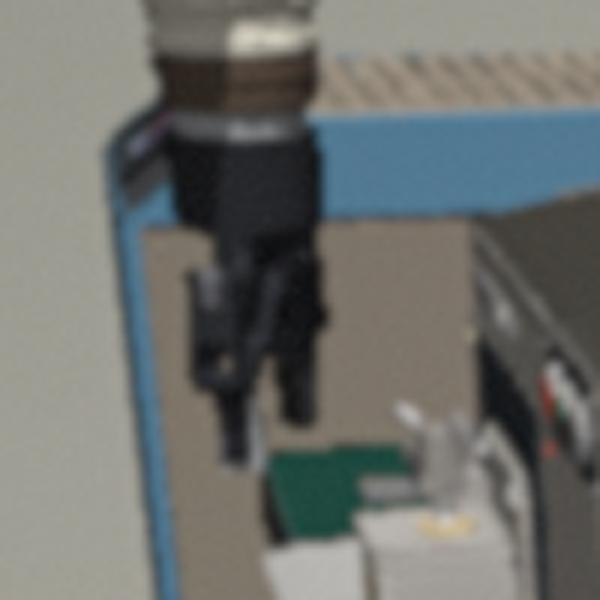

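View pics/b.png

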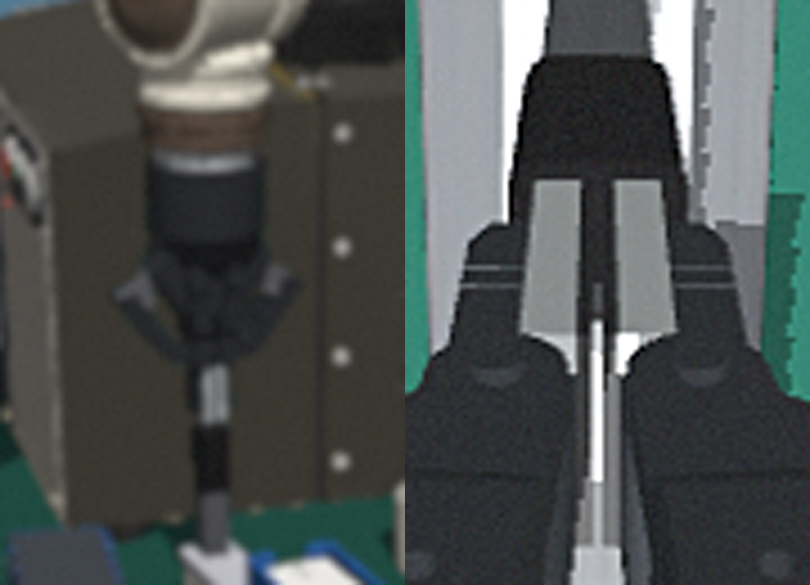

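Run:
```python
from h import *
o=ld("w3");c,Rm,e=cam("wrist",o);M=c['mount']
def plane_x(u,v,x):
    d=M[:3,:3]@np.array([(u-c['cx'])/c['fx'],(v-c['cy'])/c['fy'],1]);return M[:3,3]+d*(x-M[0,3])/d[0]
for x in (-.011,0,.011): print(x,plane_x(237.5,230,x).round(4),plane_x(262,230,x).round(4),plane_x(239,263,x).round(4))
for u,v in((217.8,154.4),):
    c,Rm,e=cam("side");d=Rm@np.array([(u-c['cx'])/c['fx'],(v-c['cy'])/c['fy'],1]);print(e+d*(.2954-e[1])/d[1])
```

```text
-0.011 [-0.011  -0.0108  0.0058] [-0.011   0.006   0.0058] [-0.011  -0.0079 -0.0383]
0 [ 0.     -0.0094 -0.0191] [ 0.      0.0051 -0.0192] [ 0.     -0.0069 -0.0574]
0.011 [ 0.011  -0.0081 -0.0441] [ 0.011   0.0043 -0.0441] [ 0.011  -0.0059 -0.0766]
[0.45000945 0.2954     0.12919502]
```

Run:
```python
from h import *
import cv2
c=get_calibration("wrist");M=c['mount']
for u,v,y in((.64*240,.64*378,-.0427),(.64*255,.64*378,-.0427),(.64*536,.64*378,.0427),(.64*550,.64*378,.0427)):
    d=M[:3,:3]@np.array([(u-c['cx'])/c['fx'],(v-c['cy'])/c['fy'],1]);print((M[:3,3]+d*(y-M[1,3])/d[1]).round(4))
im=cv2.imread("pics/wrist0raw.png");cv2.imwrite("pics/a.png",cv2.resize(im[220:384,50:450],None,fx=2,fy=2,interpolation=cv2.INTER_CUBIC))
```

```text
[ 0.0155 -0.0427 -0.0668]
[ 0.0094 -0.0427 -0.0544]
[ 0.0087  0.0427 -0.053 ]
[ 0.0145  0.0427 -0.0647]
```

View pics/a.png

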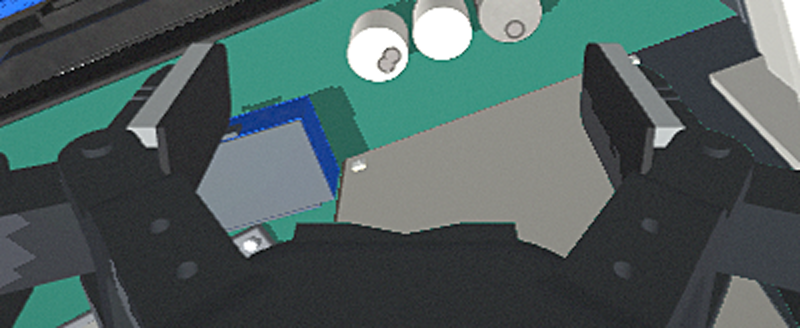

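Emit:
{"name": "play_rows", "arguments": {
  "commands": "1 0 0 0 0;1 0 0 0 0;1 0 0 0 0;1 0 0 0 0;1 0 0 -15 0;1 0 0 -30 0;1 0 0 -40 0;1 0 0 -40 0"
}}

```text
time: 3.65
ee_pos: [0.4449, 0.2948, 0.054]
tcp_rot: [-179.8, 0.1, 98.6]
wrist_force: [0.5, -0.6, 0.0]
opening: 0.0856
```

Emit:
{"name": "play_rows", "arguments": {
  "commands": "0 0 0 0 0;0 0 0 0 0;0 0 0 0 0;0 0 0 0 0;0 0 0 0 0;0 0 0 0 0"
}}

```text
time: 4.15
ee_pos: [0.4461, 0.2956, 0.0569]
tcp_rot: [180.0, -0.0, 98.6]
wrist_force: [-2.6, 0.2, 3.0]
opening: 0.0216
```

Emit:
{"name": "play_rows", "arguments": {
  "commands": "0 2 -15 0 0;0 5 -32 0 0;0 7 -49 0 0;0 10 -66 0 0;0 12 -82 0 0;0 14 -94 0 0;0 14.6 -99 0 0;0 14.7 -100 0 0;0 14.7 -100 0 0"
}}

```text
time: 4.9
ee_pos: [0.4603, 0.1967, 0.0569]
tcp_rot: [-180.0, -0.2, 98.6]
wrist_force: [-5.7, 7.8, 3.6]
opening: 0.0213
```

Run:
```python
from h import *
o=snap("wrist","w4");print(o['time'],o['ee_pos'],o['tcp_rot'],o['wrist_force'],o['opening'])
snap("side","s4",(180,140,380,290))
```

```text
4.9 [0.46031361 0.19672996 0.05688358] [-179.99535234   -0.196333     98.57406313] [-5.70927078  7.84093299  3.57928388] 0.021319798465505743
```

View pics/w4.png

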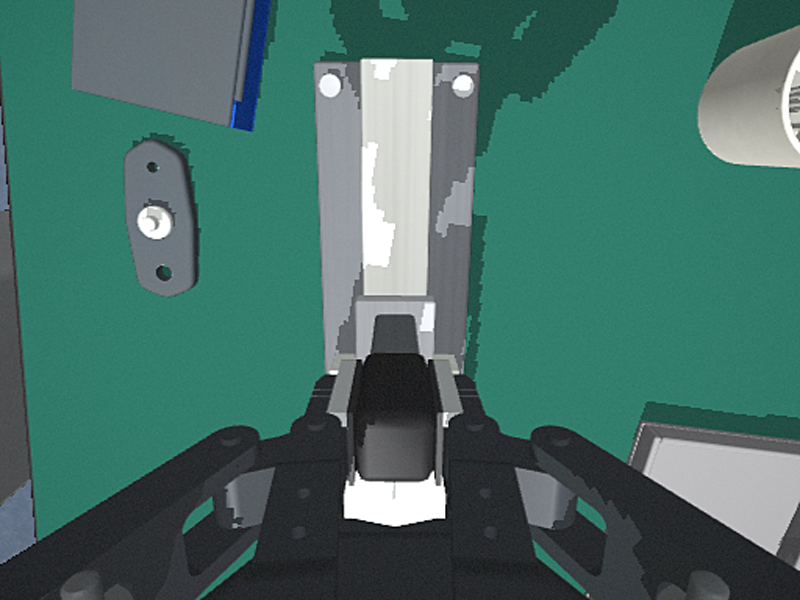

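View pics/s4.png

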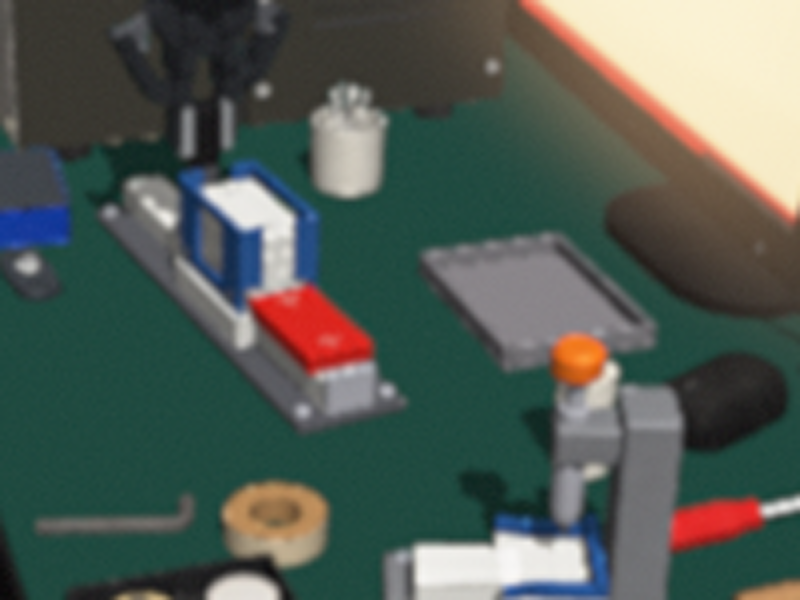

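Emit:
{"name": "play_rows", "arguments": {
  "commands": "0 -2 15 0 0;0 -5 32 0 0;0 -7 49 0 0;0 -10 66 0 0;0 -12 82 0 0;0 -14 94 0 0;0 -14.9 100 0 0;0 -15.1 102 0 0;0 -15.1 102 0 0"
}}

```text
time: 5.75
ee_pos: [0.4462, 0.2955, 0.0568]
tcp_rot: [180.0, 0.3, 98.5]
wrist_force: [0.5, -14.2, 7.9]
opening: 0.0217
```

Run:
```python
from h import *
o=get_obs();print(o['time'],o['ee_pos'],o['tcp_rot'],o['wrist_force'],o['opening'])
o=snap("wrist","w5")
snap("side","s5",(180,140,380,290))
```

```text
5.75 [0.44615261 0.29545074 0.05680471] [179.95496857   0.27976757  98.48320914] [  0.49771218 -14.17117152   7.9230808 ] 0.02174279058969274
```

View pics/s5.png

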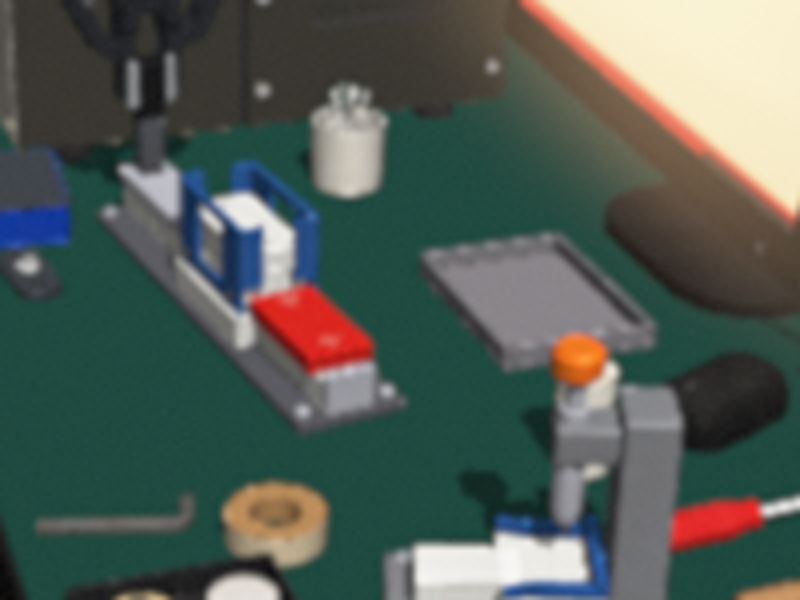

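Emit:
{"name": "play_rows", "arguments": {
  "commands": "0 0.1 -1.5 0 0;1 0 -1 0 0;1 0 -1 0 0;1 0 -1 0 0;1 0 -1 0 0;1 0 -1 35 0;1 3 -20 65 0;1 8 -55 70 0;1 13 -90 70 0;1 18 -125 70 0"
}}

```text
time: 6.68
ee_pos: [0.464, 0.1717, 0.127]
tcp_rot: [179.9, -0.0, 98.6]
wrist_force: [0.3, 0.6, -0.3]
opening: 0.0855
```

Emit:
{"name": "play_rows", "arguments": {
  "commands": "1 5 -35 0 0;1 10 -70 0 0;1 15 -105 0 0;1 20 -135 0 0;1 22 -145 -35 0;1 22 -145 -70 0;1 22 -145 -90 0;1 22 -145 -90 0"
}}

```text
time: 7.35
ee_pos: [0.4828, 0.027, 0.0317]
tcp_rot: [-179.6, -0.0, 98.5]
wrist_force: [-0.8, -0.1, -0.7]
opening: 0.0855
```

Run:
```python
from h import *
o=snap("wrist","w6");print(o['time'],o['ee_pos'],o['tcp_rot'],o['wrist_force'],o['opening'])
snap("side","s6",(180,140,380,290))
```

```text
7.35 [0.48278736 0.02698634 0.03167865] [-1.79603063e+02 -3.73364031e-02  9.85278160e+01] [-0.78882395 -0.14732726 -0.69367133] 0.08546448055290763
```

View pics/w6.png

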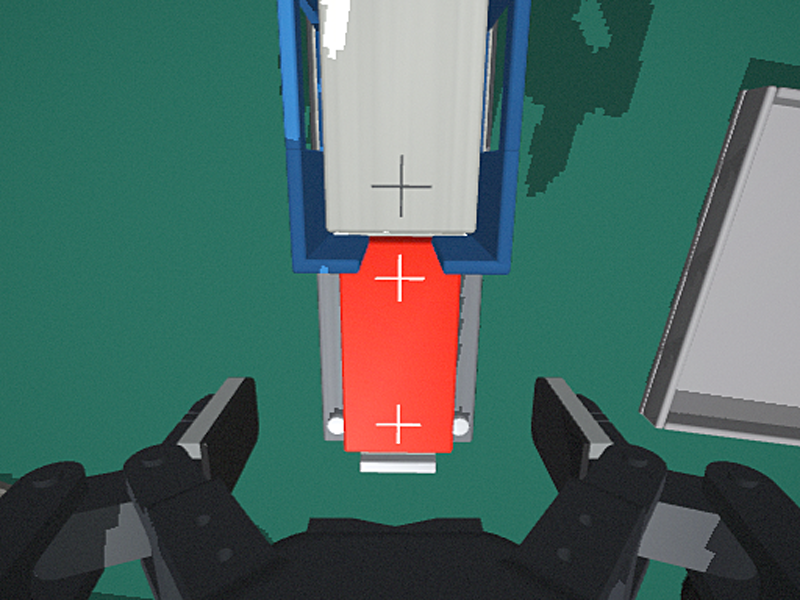

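View pics/s6.png

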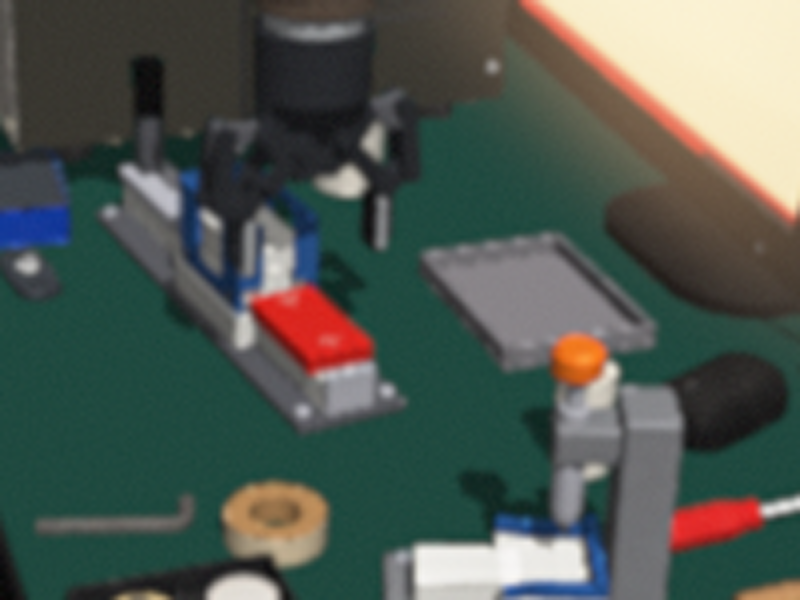

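Run:
```python
from h import *
o=ld("w6");print(get_obs()['ee_pos'])
a=px2w("wrist",399*.64,278*.64,.044,o);b=px2w("wrist",399*.64,424*.64,.044,o);print(a,b,(a+b)/2,np.linalg.norm(a-b),np.degrees(np.arctan2(*(a-b)[1::-1])))
# fingertip z via side
yaw=np.radians(98.5);y=np.array([np.sin(yaw),-np.cos(yaw)])
for s,(u,v) in ((-1,(238.7,208)),(1,(274.2,201.5))):
    for zo in (.03,.04,.05,.06):
        p=np.r_[o['ee_pos'][:2]+s*y*.045,o['ee_pos'][2]+zo];print(s,zo,w2px("side",p),(u,v))
```

```text
[0.48536332 0.02756556 0.03651525]
[0.47955907 0.05701051 0.044     ] [ 0.48891068 -0.00444682  0.044     ] [0.48423488 0.02628185 0.044     ] 0.06216475483842066 98.65199663607088
-1 0.03 (np.float64(240.62918962764493), np.float64(216.3722102660901)) (238.7, 208)
-1 0.04 (np.float64(240.63871214224721), np.float64(212.87268639411636)) (238.7, 208)
-1 0.05 (np.float64(240.6482979874163), np.float64(209.34988854046935)) (238.7, 208)
-1 0.06 (np.float64(240.65794779704078), np.float64(205.8035837511107)) (238.7, 208)
1 0.03 (np.float64(271.7401341711859), np.float64(209.5871620205127)) (274.2, 201.5)
1 0.04 (np.float64(271.84945171606813), np.float64(206.16882656279384)) (274.2, 201.5)
1 0.05 (np.float64(271.95947481940925), np.float64(202.7284284480708)) (274.2, 201.5)
1 0.06 (np.float64(272.07021033405834), np.float64(199.26575338926392)) (274.2, 201.5)
```

Emit:
{"name": "play_rows", "arguments": {
  "commands": "1 0 -8 -10 0;1 0 -8 -30 0;1 0 -8 -45 0;1 0 -8 -54 0;1 0 -8 -59 0;1 0 -8 -59 0"
}}

```text
time: 7.95
ee_pos: [0.4856, 0.0194, -0.0229]
tcp_rot: [-180.0, 0.0, 98.6]
wrist_force: [-1.2, 0.2, -0.1]
opening: 0.0854
```

Emit:
{"name": "play_rows", "arguments": {
  "commands": "0 0 0 0 0;0 0 0 0 0;0 0 0 0 0;0 0 0 0 0;0 0 0 0 0;0 0 0 0 0"
}}

```text
time: 8.45
ee_pos: [0.4863, 0.0195, -0.0217]
tcp_rot: [179.9, 0.0, 98.6]
wrist_force: [-0.7, 0.4, 5.7]
opening: 0.0454
```

Run:
```python
from h import *
o=snap("wrist","w7");print(o['time'],o['ee_pos'],o['tcp_rot'],o['wrist_force'],o['opening'])
snap("side","s7",(180,140,380,290))
```

```text
8.45 [ 0.48633178  0.0195226  -0.02174991] [1.79906922e+02 1.04698633e-02 9.85684388e+01] [-0.73343802  0.3598392   5.7401423 ] 0.04540965655768499
```

View pics/s7.png

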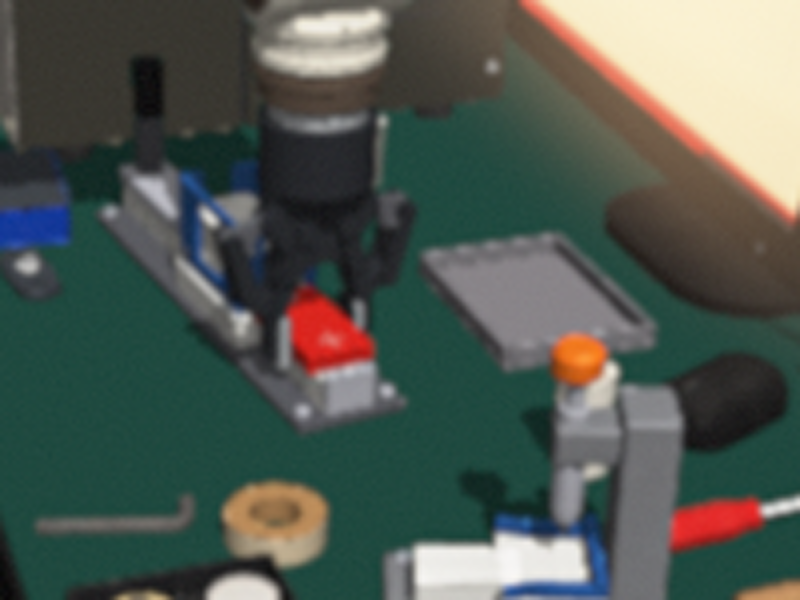

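View pics/w7.png

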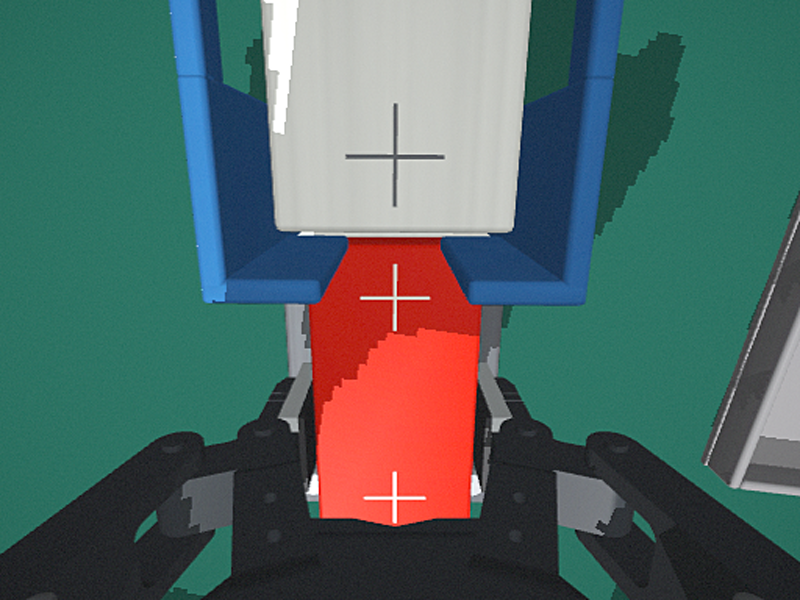

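Run:
```python
from h import *
o=ld("w7")
a=px2w("wrist",395*.64,298*.64,.044,o);b=px2w("wrist",395*.64,497*.64,.044,o);m=(a+b)/2
y=np.radians(98.57);d=(m-o['ee_pos'])[:2];print(m,d@[np.cos(y),np.sin(y)],d@[np.sin(y),-np.cos(y)],np.linalg.norm(a-b))
```

```text
[0.48482336 0.02629766 0.044     ] 0.006924196205743376 -0.0004819747648060342 0.06203981622149457
```

Emit:
{"name": "play_rows", "arguments": {
  "commands": "0.62 0 0 0 0;0.62 0 0 0 0;0.62 0 0 0 0;0.62 0 0 5 0;0.62 0 0 5 0;0 0 0 5 0;0 0 0 5 0;0 0 0 5 0;0 0 0 5 0;0 0 0 5 0",
  "force": 50
}}

```text
time: 9.38
ee_pos: [0.4861, 0.0195, -0.017]
tcp_rot: [179.9, 0.0, 98.6]
wrist_force: [-0.6, 0.8, 5.2]
opening: 0.0448
```

Emit:
{"name": "play_rows", "arguments": {
  "commands": "0 1 -7 0 0;0 1 -7 15 0;0 1 -7 40 0;0 25 0 55 0;0 60 10 55 -2;0 95 20 55 -4;0 130 32 55 -6;0 160 42 55 -6.6;0 178 46 50 -6.6;0 180 46.5 40 -6.6"
}}

```text
time: 10.22
ee_pos: [0.6687, 0.067, 0.0218]
tcp_rot: [179.9, -0.0, 92.0]
wrist_force: [1.2, 0.4, -0.6]
opening: 0.0448
```

Run:
```python
from h import *
o=snap("wrist","w8");print(o['time'],o['ee_pos'],o['tcp_rot'],o['wrist_force'],o['opening'])
snap("side","s8",(200,100,400,250))
```

```text
10.2167 [0.66874955 0.06701294 0.02175331] [ 1.79896283e+02 -1.34866276e-02  9.20044047e+01] [ 1.24515964  0.38642901 -0.63571711] 0.044837178269122695
```

View pics/s8.png

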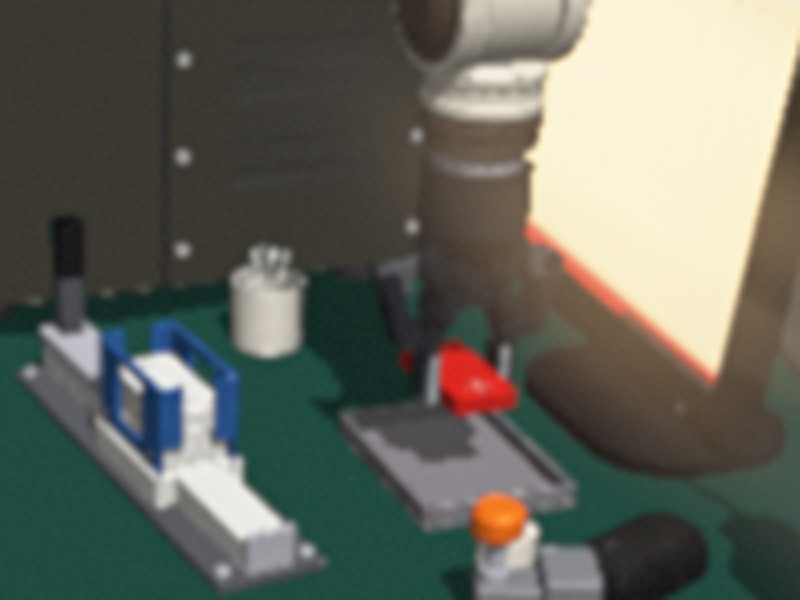

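View pics/w8.png

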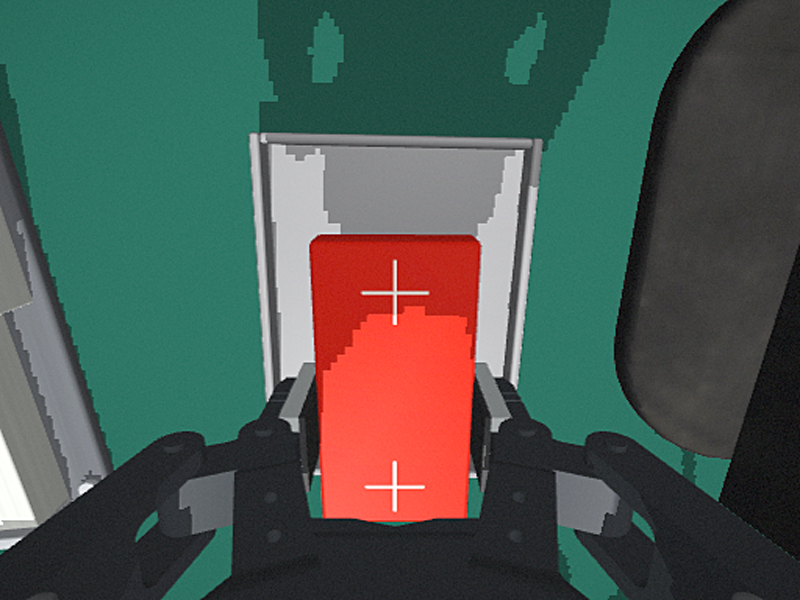

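Emit:
{"name": "play_rows", "arguments": {
  "commands": "0 -2 0 -20 0;0 -2 0 -40 0;0 -2 0 -52 0;0 -2 0 -58 0;0 -2 0 -60 0;0 -2 0 -60 0"
}}

```text
time: 10.82
ee_pos: [0.6634, 0.0658, -0.0373]
tcp_rot: [180.0, 0.0, 92.0]
wrist_force: [0.5, -0.4, -1.2]
opening: 0.0449
```

Emit:
{"name": "play_rows", "arguments": {
  "commands": "0 0 0 -2 0;0 0 0 -4 0;0 0 0 -4 0"
}}

```text
time: 11.07
ee_pos: [0.6642, 0.0659, -0.038]
tcp_rot: [179.9, -0.0, 92.0]
wrist_force: [-8.8, -1.2, 18.9]
opening: 0.0447
```

Emit:
{"name": "play_rows", "arguments": {
  "commands": "0 0 0 3 0;0.75 0 0 3 0;0.75 0 0 3 0;0.75 0 0 3 0;0.75 0 0 3 0;0.75 0 0 20 0;0.75 0 0 50 0;0.75 0 0 90 0;0.75 0 0 110 0"
}}

```text
time: 11.82
ee_pos: [0.6646, 0.0661, 0.0724]
tcp_rot: [179.8, -0.0, 92.0]
wrist_force: [0.4, 0.9, 1.7]
opening: 0.0641
```

Run:
```python
from h import *
o=snap("wrist","w9");print(o['time'],o['ee_pos'],o['tcp_rot'],o['wrist_force'],o['opening'])
snap("side","s9",(200,100,400,250))
```

```text
11.8167 [0.66457083 0.06609999 0.07240353] [ 1.79802815e+02 -1.33854490e-02  9.19681022e+01] [0.43192266 0.88528307 1.66052783] 0.06406550484758766
```

View pics/w9.png

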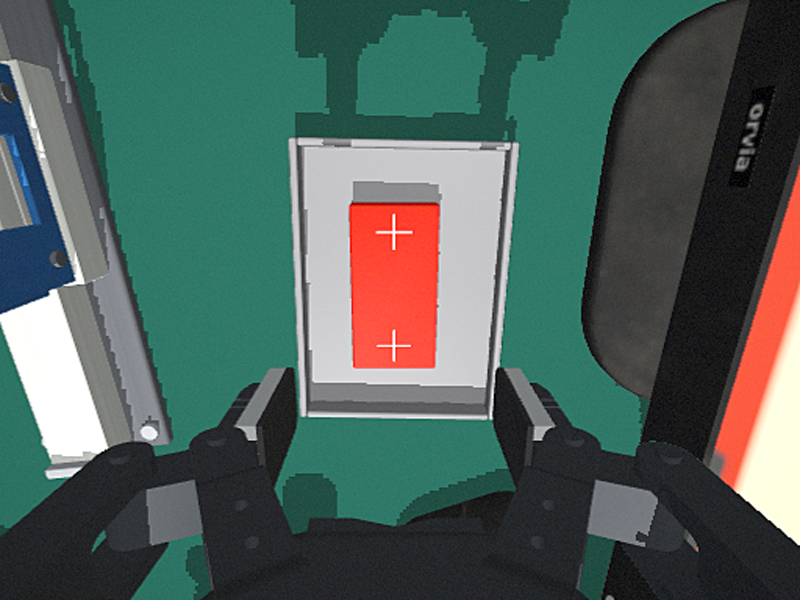

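View pics/s9.png

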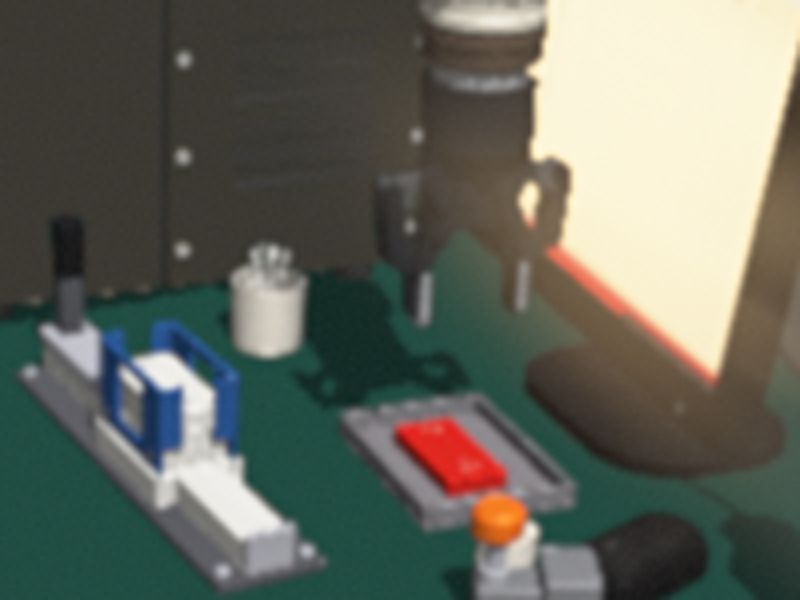

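Emit:
{"name": "play_rows", "arguments": {
  "commands": "1 -5 5 35 1;1 -30 30 65 2;1 -58 60 68 3;1 -86 90 68 4;1 -114 118 68 5;1 -142 146 68 6;1 -168 174 68 6.6;1 -192 202 68 6.6;1 -210 222 68 6.6;1 -218.5 229 66 6.6"
}}

```text
time: 12.75
ee_pos: [0.4429, 0.2972, 0.1337]
tcp_rot: [-180.0, -0.0, 98.7]
wrist_force: [-0.1, 1.1, -0.4]
opening: 0.0854
```

Emit:
{"name": "play_rows", "arguments": {
  "commands": "1 0 0 -10 0;1 0 0 -40 0;1 0 0 -65 0;1 0 0 -80 0;1 0 0 -80 0"
}}

```text
time: 13.17
ee_pos: [0.4438, 0.2926, 0.0494]
tcp_rot: [-179.7, 0.2, 98.5]
wrist_force: [0.4, -0.4, 0.2]
opening: 0.0859
```

Emit:
{"name": "play_rows", "arguments": {
  "commands": "1 0 0 0 0;0 0 0 0 0;0 0 0 0 0;0 0 0 0 0;0 0 0 0 0;0 0 0 0 0;0 0 0 0 0",
  "force": 50
}}

```text
time: 13.75
ee_pos: [0.4462, 0.2953, 0.055]
tcp_rot: [179.9, -0.0, 98.5]
wrist_force: [6.5, 0.7, 2.1]
opening: 0.0216
```

Emit:
{"name": "play_rows", "arguments": {
  "commands": "0 2 -15 0 0;0 5 -32 0 0;0 7 -49 0 0;0 10 -66 0 0;0 12 -82 0 0;0 14 -94 0 0;0 14.6 -99 0 0;0 14.8 -101 0 0;0 14.8 -101 0 0"
}}

```text
time: 14.5
ee_pos: [0.4604, 0.1965, 0.055]
tcp_rot: [179.9, -0.3, 98.6]
wrist_force: [1.4, 15.9, 1.3]
opening: 0.0217
```

Emit:
{"name": "play_rows", "arguments": {
  "commands": "0 -2 15 0 0;0 -5 32 0 0;0 -7 49 0 0;0 -10 66 0 0;0 -12 82 0 0;0 -14 94 0 0;0 -14.9 101 0 0;0 -15.1 103 0 0;0 -15.1 103 0 0"
}}

```text
time: 15.25
ee_pos: [0.4462, 0.2952, 0.0549]
tcp_rot: [179.9, 0.3, 98.5]
wrist_force: [8.1, -13.2, 6.1]
opening: 0.0214
```

Run:
```python
from h import *
snap("side","s10",(180,140,380,290))
```

```text
(no output)
```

View pics/s10.png

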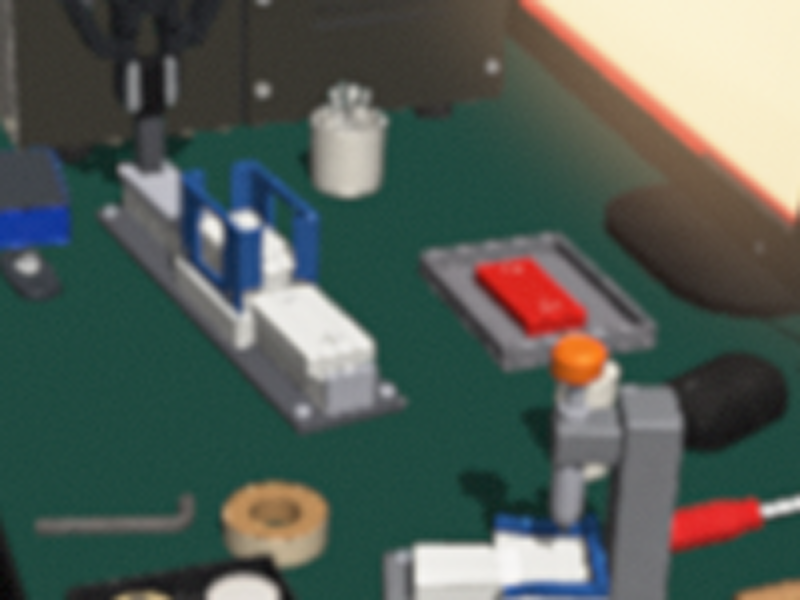

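Emit:
{"name": "play_rows", "arguments": {
  "commands": "0 0.1 -1.5 0 0;1 0 -1.5 0 0;1 0 -1.5 0 0;1 0 -1.5 0 0;1 0 -1.5 0 0;1 0 -1.5 35 0;1 0 -5 75 0;1 0 -25 110 -7;1 2 -60 140 -14;1 4 -95 170 -21"
}}

```text
time: 16.13
ee_pos: [0.448, 0.2084, 0.2201]
tcp_rot: [180.0, -0.0, 77.3]
wrist_force: [0.3, -0.6, 0.1]
opening: 0.0853
```

Emit:
{"name": "play_rows", "arguments": {
  "commands": "1 3 -35 0 -7;1 6 -70 0 -14;1 9 -105 0 -21;1 12 -140 0 -28;1 15 -175 0 -35;1 18 -205 0 -42;1 20 -230 0 -49;1 20 -255 0 -56;1 20 -275 0 -63;1 20 -290 0 -70"
}}

```text
time: 16.97
ee_pos: [0.4682, -0.0828, 0.2183]
tcp_rot: [180.0, 0.0, 7.2]
wrist_force: [0.0, 0.8, 0.2]
opening: 0.0858
```

Emit:
{"name": "play_rows", "arguments": {
  "commands": "1 0 0 0 -7;1 0 0 0 -14;1 0 0 0 -21;1 0 0 0 -28;1 0 0 0 -35;1 0 0 0 -42;1 0 0 0 -49;1 0 0 0 -56;1 0 0 0 -63;1 0 0 0 -70"
}}

```text
time: 17.8
ee_pos: [0.4024, -0.1967, 0.2189]
tcp_rot: [-171.6, 1.2, -32.1]
wrist_force: [-0.7, -0.0, 0.7]
opening: 0.0854
```

Emit:
{"name": "play_rows", "arguments": {
  "commands": "1 0 0 0 -7;1 0 0 0 -14;1 0 0 0 -19;1 0 0 0 -19;1 0 0 0 -19"
}}

```text
time: 18.22
ee_pos: [0.3293, -0.265, 0.2197]
tcp_rot: [-169.1, 1.3, -47.1]
wrist_force: [1.0, 1.0, -0.4]
opening: 0.0855
```

Run:
```python
from h import *
o=snap("wrist","w11");print(o['time'],o['ee_pos'],o['tcp_rot'],o['q'],o['opening'])
```

```text
18.2167 [ 0.32933157 -0.26495738  0.21973852] [-169.06856682    1.26796062  -47.14621742] [-47.19839081 -10.93419228  -2.6520188   99.56020776  10.93027409
 179.94687564] 0.08547190953152918
```

View pics/w11.png

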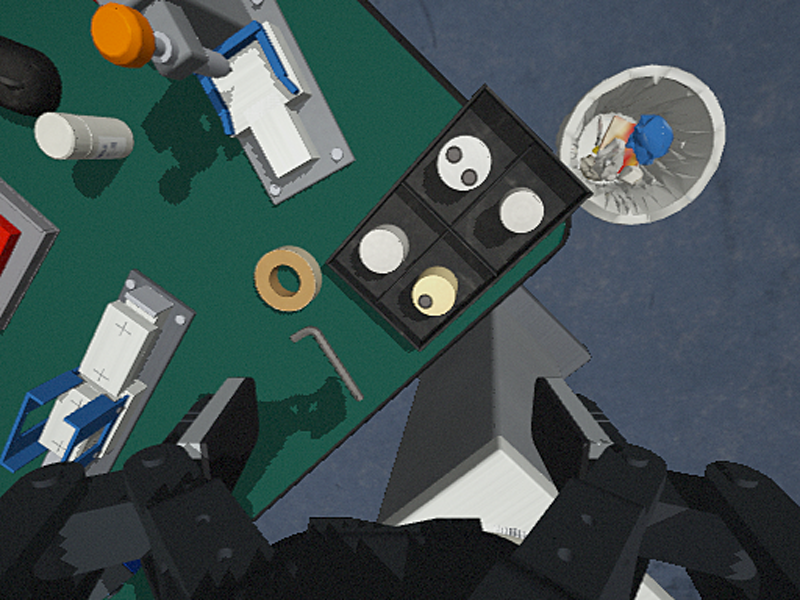

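Emit:
{"name": "play_rows", "arguments": {
  "commands": "1 0 0 0 7;1 0 0 0 14;1 0 0 0 14"
}}

```text
time: 18.52
ee_pos: [0.3309, -0.2642, 0.2195]
tcp_rot: [-169.0, 1.3, -32.6]
wrist_force: [1.4, -0.1, -0.2]
opening: 0.0855
```

Emit:
{"name": "play_rows", "arguments": {
  "commands": "1 15 10 0 7;1 35 10 0 14;1 55 5 0 21;1 80 5 0 28;1 105 5 0 35;1 130 5 0 42;1 150 5 0 49;1 150 5 0 56;1 150 5 0 63;1 150 5 0 70"
}}

```text
time: 19.35
ee_pos: [0.4813, -0.2587, 0.2192]
tcp_rot: [-169.0, 1.3, 37.2]
wrist_force: [-0.8, -0.1, 0.8]
opening: 0.0855
```

Run:
```python
from h import *
o=get_obs();print(o['time'],o['ee_pos'],o['tcp_rot'],o['q'],o['opening'])
```

```text
19.35 [ 0.48131145 -0.25867915  0.21917558] [-169.0146412     1.28802527   37.20941336] [-30.06995767  17.51863774  26.79393764 109.91051198   3.05225566
 112.56032895] 0.08549059989833517
```

Emit:
{"name": "play_rows", "arguments": {
  "commands": "1 0 -30 10 4;1 0 -65 20 8;1 0 -100 20 8;1 0 -135 20 8;1 0 -170 20 8;1 0 -200 20 8;1 0 -220 20 8;1 0 -220 20 8"
}}

```text
time: 20.02
ee_pos: [0.4749, -0.4778, 0.228]
tcp_rot: [-168.4, 1.3, 44.7]
wrist_force: [0.3, 0.6, -2.1]
opening: 0.0854
```

Emit:
{"name": "play_rows", "arguments": {
  "commands": "1 10 -10 0 0;1 20 -20 0 0;1 35 -35 0 0;1 50 -50 0 0;1 50 -50 0 0"
}}

```text
time: 20.43
ee_pos: [0.5017, -0.4999, 0.2094]
tcp_rot: [-171.5, 1.2, 45.1]
wrist_force: [-0.2, -0.6, -0.1]
opening: 0.0853
```

Run:
```python
from h import *
o=get_obs();print(o['time'],o['ee_pos'],o['tcp_rot'],o['q'],o['opening'])
```

```text
20.4333 [ 0.50173503 -0.49993002  0.20935785] [-171.49752675    1.23307053   45.07382602] [-44.37479926  48.09264974  70.69571933 121.11870338  -1.137922
  90.72775906] 0.08532714267183727
```

Emit:
{"name": "play_rows", "arguments": {
  "commands": "1 20 -20 0 0;1 35 -35 0 0;1 50 -50 0 0;1 50 -50 0 0;1 50 -50 0 0"
}}

```text
time: 20.85
ee_pos: [0.5231, -0.5232, 0.1839]
tcp_rot: [-173.6, 1.2, 45.0]
wrist_force: [0.2, 0.3, 0.3]
opening: 0.0858
```

Run:
```python
from h import *
o=get_obs();print(o['time'],o['ee_pos'],o['tcp_rot'],o['q'],o['opening'])
```

```text
20.85 [ 0.5231338  -0.52319836  0.18387854] [-173.55181506    1.22968359   45.04357588] [-44.49001149  49.7965204   70.70333114 117.3661417   -1.16947159
  90.60167727] 0.08575405412684804
```

Emit:
{"name": "play_rows", "arguments": {
  "commands": "1 25 -25 15 0;1 50 -50 30 0;1 75 -75 45 0;1 100 -100 50 0;1 100 -100 50 0;1 100 -100 50 0"
}}

```text
time: 21.35
ee_pos: [0.5418, -0.5436, 0.1674]
tcp_rot: [-175.9, 1.2, 45.0]
wrist_force: [-0.1, 0.3, -0.2]
opening: 0.0853
```

Run:
```python
from h import *
o=get_obs();print(o['time'],o['ee_pos'],o['tcp_rot'],o['q'],o['opening'])
```

```text
21.35 [ 0.54179949 -0.54362592  0.16741084] [-175.85012213    1.22785119   45.03997414] [-44.58940209  50.84067241  70.67887849 113.99684912  -1.19777959
  90.45860026] 0.08526240344928442
```

Emit:
{"name": "play_rows", "arguments": {
  "commands": "1 28 -28 12 0;1 56 -56 25 0;1 84 -84 38 0;1 112 -112 50 0;1 140 -140 60 0;1 160 -160 70 0;1 160 -160 70 0"
}}

```text
time: 21.93
ee_pos: [0.5656, -0.5691, 0.1409]
tcp_rot: [-178.3, 1.2, 45.0]
wrist_force: [0.2, 0.5, -0.1]
opening: 0.0853
```

Run:
```python
from h import *
o=get_obs();print(o['time'],o['ee_pos'],o['tcp_rot'],o['q'],o['opening'])
```

```text
21.9333 [ 0.56558243 -0.56914911  0.14094146] [-178.33047179    1.22692965   45.04298599] [-44.68671952  52.65047629  70.69227152 109.71747152  -1.21851839
  90.30599242] 0.08533335983734004
```

Emit:
{"name": "play_rows", "arguments": {
  "commands": "1 28 -28 12 0;1 56 -56 25 0;1 84 -84 38 0;1 100 -100 45 0;1 100 -100 45 0"
}}

```text
time: 22.35
ee_pos: [0.5848, -0.5896, 0.1276]
tcp_rot: [179.1, 1.2, 45.0]
wrist_force: [-1.0, -0.8, -0.9]
opening: 0.0854
```

Run:
```python
from h import *
o=get_obs();print(o['time'],o['ee_pos'],o['tcp_rot'],o['q'],o['opening'])
```

```text
22.35 [ 0.58477713 -0.58955904  0.12764808] [179.1199517    1.23355308  45.03990275] [-44.74949011  53.57342068  70.69860318 106.24947009  -1.2366347
  90.19168211] 0.08542478313239674
```

Emit:
{"name": "play_rows", "arguments": {
  "commands": "1 -20 25 25 7;1 -40 50 50 14;1 -55 80 75 21;1 -70 115 95 28;1 -80 150 115 35;1 -90 185 120 42;1 -98 220 120 49;1 -103 255 120 53.5;1 -105 290 120 53.5;1 -105 320 120 53.5"
}}

```text
time: 23.18
ee_pos: [0.4788, -0.2675, 0.2491]
tcp_rot: [179.0, 1.3, 98.6]
wrist_force: [0.0, 0.2, 0.8]
opening: 0.0855
```

Emit:
{"name": "play_rows", "arguments": {
  "commands": "1 0 8 0 0;1 0 10 0 0;1 0 10 0 0"
}}

```text
time: 23.43
ee_pos: [0.48, -0.2595, 0.2486]
tcp_rot: [179.0, 1.3, 98.6]
wrist_force: [0.6, -0.5, 0.8]
opening: 0.0856
```

Run:
```python
from h import *
o=snap("wrist","w12");print(o['time'],o['ee_pos'],o['tcp_rot'],o['q'],o['opening'])
```

```text
23.4333 [ 0.48000863 -0.25948066  0.24859032] [179.04330323   1.25898721  98.59562942] [-28.13453024   4.3682837   15.8601493   99.97215569  -0.43668832
  53.25353699] 0.08563051955421955
```

View pics/w12.png

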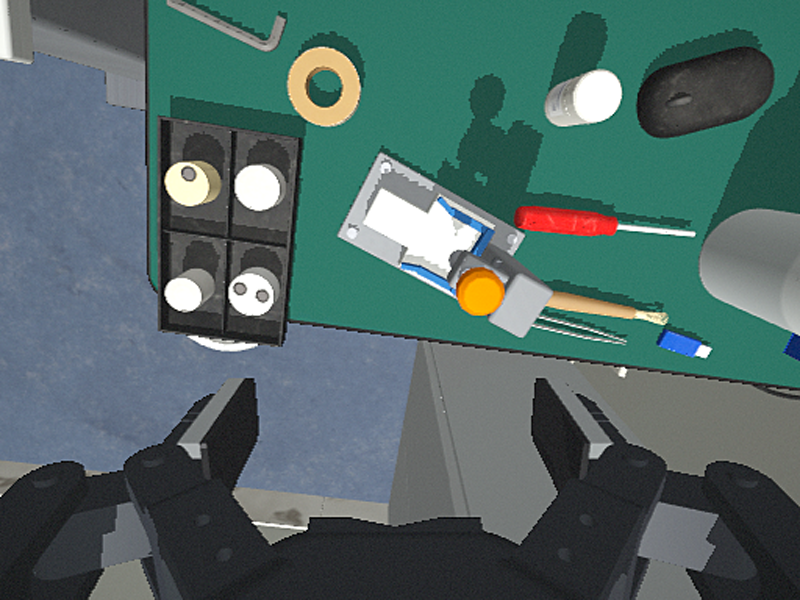

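Run:
```python
import cv2
im=cv2.imread("pics/w12_raw.png")
cv2.imwrite("pics/w12c.png",cv2.resize(im[92:222,210:360],None,fx=5.3,fy=4.6,interpolation=cv2.INTER_CUBIC))
```

```text
(no output)
```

View pics/w12c.png

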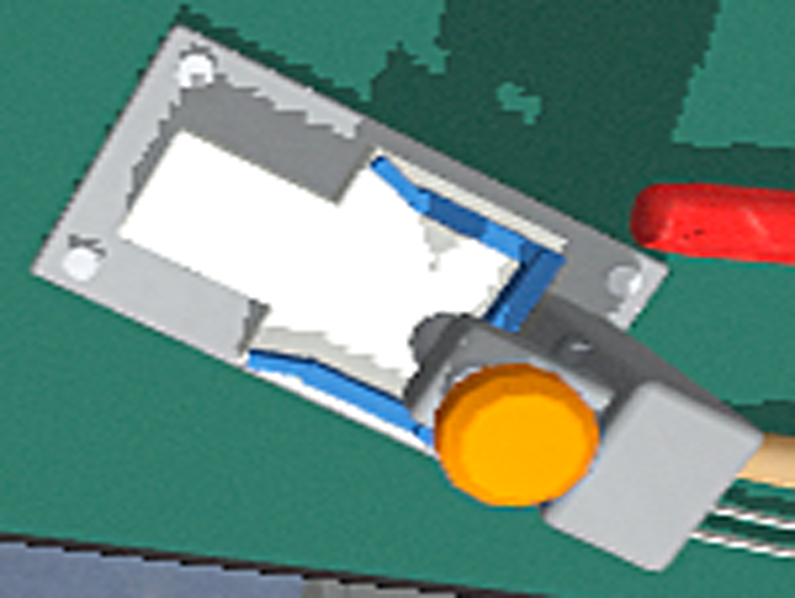

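Run:
```python
from h import *
o=ld("w12")
P=lambda u,v,z:px2w("wrist",210+u/5.3,92+v/4.6,z,o)[:2]
def ang(a,b): d=b-a; return np.degrees(np.arctan2(d[1],d[0])).round(2),np.linalg.norm(d).round(4)
A,B,C,D=P(182,130,.03),P(120,233,.03),P(337,202,.03),P(268,303,.03)
b1,b2,b3=P(178,27,.008),P(33,271,.008),P(667,268,.008)
cap=P(517,437,.166)
print("narrow",A,B,C,D,ang(A,C),ang(B,D),ang(A,B),ang(C,D))
print("base",ang(b1,b3),ang(b2,b1)); print("cap",cap)
th=np.radians(ang(b1,b3)[0]);d=np.array([np.cos(th),np.sin(th)])
print("orig from cap",cap-.031*d,"from bed rear",(A+B)/2+.048*d,"from bed step",(C+D)/2+.003*d)
# lateral base: mid of b1 b2
n=np.array([-d[1],d[0]]);m=(b1+b2)/2;print("lateral of base mid line vs cap",(cap-m)@n,(cap-m)@d,"bed",((A+B)/2-m)@n)
# refine: guides top inner edges z .039, w11 check
o2=ld("w11")
```

```text
narrow [ 0.46556233 -0.21467462] [ 0.45422685 -0.24587036] [ 0.50687614 -0.22902042] [ 0.49439674 -0.2607625 ] (np.float64(-19.15), np.float64(0.0437)) (np.float64(-20.34), np.float64(0.0428)) (np.float64(-109.97), np.float64(0.0332)) (np.float64(-111.46), np.float64(0.0341))
base (np.float64(-20.0), np.float64(0.1493)) (np.float64(69.79), np.float64(0.082))
cap [ 0.53186218 -0.25556612]
orig from cap [ 0.50273171 -0.2449635 ] from bed rear [ 0.50499983 -0.24668945] from bed step [ 0.50345552 -0.24591752]
lateral of base mid line vs cap 0.0012883118761324785 0.09062788898679142 bed 0.00044218394002767546
```

Emit:
{"name": "play_rows", "arguments": {
  "commands": "1 0 20 0 7;1 0 45 0 14;1 0 75 0 21;1 0 105 0 28;1 0 135 0 35;1 2 165 0 42;1 4 195 -20 49;1 6 225 -50 56;1 7 245 -80 63;1 8.5 261 -100 70"
}}

```text
time: 24.32
ee_pos: [0.4881, 0.002, 0.1452]
tcp_rot: [179.1, 1.1, 168.9]
wrist_force: [-0.5, 0.5, 1.1]
opening: 0.0855
```

Emit:
{"name": "play_rows", "arguments": {
  "commands": "1 0 0 -10 7;1 0 0 -20 14;1 0 0 -30 21;1 0 0 -40 28;1 0 0 -50 35;1 0 0 -60 42;1 0 0 -70 49;1 0 0 -80 56;1 0 0 -85 63;1 0 0 -85 70"
}}

```text
time: 25.15
ee_pos: [0.4882, 0.0001, 0.0614]
tcp_rot: [178.9, 1.1, -121.2]
wrist_force: [0.3, -0.1, 0.3]
opening: 0.0857
```

Emit:
{"name": "play_rows", "arguments": {
  "commands": "1 0 0 0 7;1 0 0 0 14;1 0 0 0 21;1 0 0 0 28;1 0 0 0 35;1 0 0 0 40;1 0 0 0 40;1 0 0 0 40"
}}

```text
time: 25.82
ee_pos: [0.4888, 0.0005, 0.0628]
tcp_rot: [179.0, 1.2, -81.7]
wrist_force: [-0.6, 0.4, -0.2]
opening: 0.0852
```

Run:
```python
from h import *
o=snap("wrist","w13");print(o['time'],o['ee_pos'],o['tcp_rot'],o['q'],o['opening'])
```

```text
25.8167 [4.88754718e-01 4.77879202e-04 6.28161296e-02] [179.01278491   1.23281702 -81.70318778] [ -0.65128805  -2.67156023 -11.92354776  81.91515528   1.06405607
 -98.96956011] 0.08519351008565647
```

View pics/w13.png

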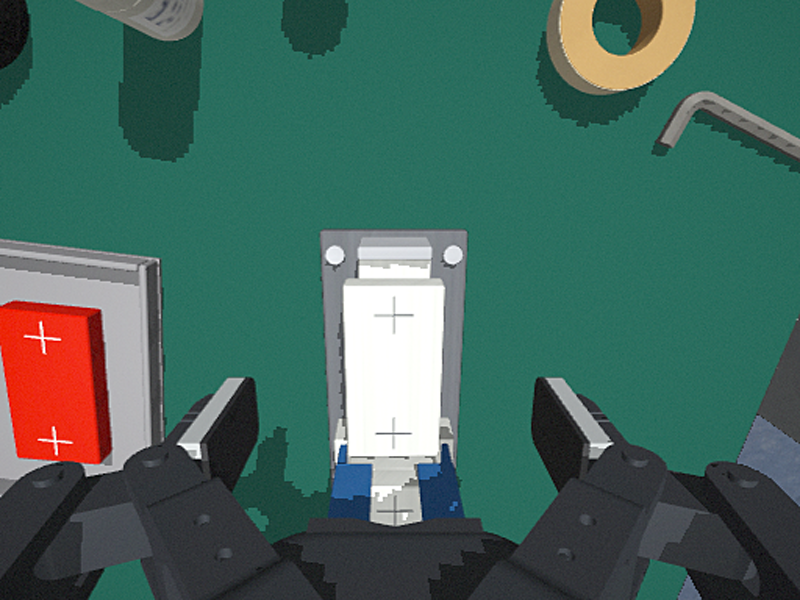

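Run:
```python
from h import *
o=ld("w13")
a=px2w("wrist",394*.64,315*.64,.044,o);b=px2w("wrist",394*.64,433*.64,.044,o);m=(a+b)/2
y=np.radians(-81.7);d=(m-o['ee_pos'])[:2];print(m,d@[np.cos(y),np.sin(y)],d@[np.sin(y),-np.cos(y)],np.linalg.norm(a-b),np.degrees(np.arctan2(*(a-b)[1::-1])))
```

```text
[0.48411845 0.0268097  0.044     ] -0.026725289702180393 0.0007865417402552812 0.06208417160413196 -81.73171154287273
```

Emit:
{"name": "play_rows", "arguments": {
  "commands": "1 0 1 -30 0;1 0 1 -55 0;1 0 1 -72 0;1 0 1 -80 0;1 0 1 -80 0;0 0 1 -80 0;0 0 1 -80 0;0 0 1 -80 0;0 0 1 -80 0;0 0 1 -80 0",
  "force": 60
}}

```text
time: 26.7
ee_pos: [0.4895, 0.0023, -0.0151]
tcp_rot: [179.2, 1.2, -81.5]
wrist_force: [-0.4, -0.4, 5.4]
opening: 0.0448
```

Run:
```python
from h import *
o=snap("wrist","w14");print(o['time'],o['ee_pos'],o['tcp_rot'],o['wrist_force'],o['opening'])
```

```text
26.7 [ 0.48950709  0.00233123 -0.01514929] [179.20917869   1.20741401 -81.46663416] [-0.41402346 -0.43047669  5.44641593] 0.044793913755147644
```

View pics/w14.png

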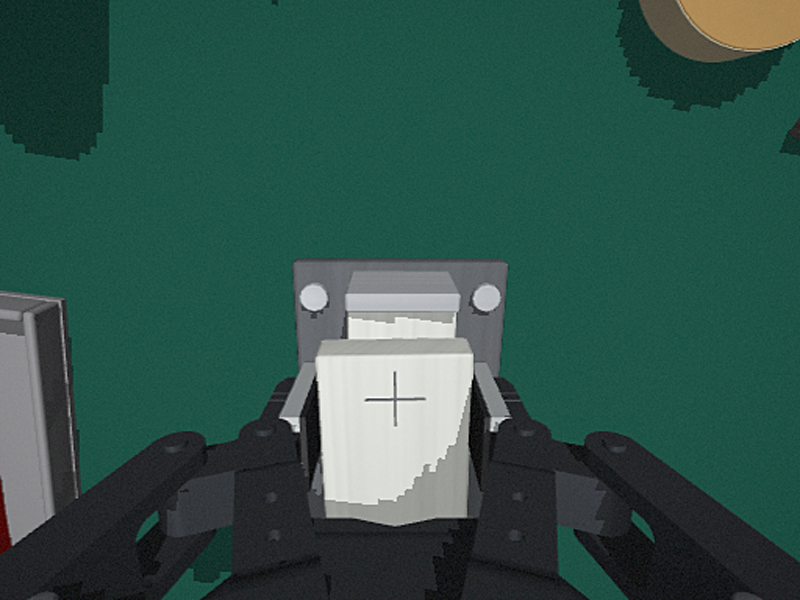

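Run:
```python
from h import *
o=ld("w14");a=px2w("wrist",395*.64,398*.64,.044,o);y=np.radians(-81.5);d=(a-o['ee_pos'])[:2];print("off",d@[np.cos(y),np.sin(y)]-.031,d@[np.sin(y),-np.cos(y)])
o=ld("w12")
O=np.array([.5037,-.246]);th=np.radians(-20);R2=np.array([[np.cos(th),np.sin(th)],[-np.sin(th),np.cos(th)]])
for n,u,v,z in [("trayTR",301,138,.02),("trayBR",286,345,.02),("vial1",260,188,.05),("vial1r",285,188,.05),("vial2",255,290,.05),("vial2r",279,290,.05),("tape",324,86,.018),("tape b",326,126,.018)]:
    p=px2w("wrist",u*.64,v*.64,z,o)[:2];print(n,p.round(3),"stand",(R2@(p-O)).round(3))
```

```text
off -0.024889570784347878 -8.230725616942036e-05
trayTR [ 0.395 -0.186] stand [-0.122  0.02 ]
trayBR [ 0.398 -0.373] stand [-0.056 -0.156]
vial1 [ 0.372 -0.228] stand [-0.13  -0.028]
vial1r [ 0.391 -0.225] stand [-0.113 -0.019]
vial2 [ 0.373 -0.313] stand [-0.1   -0.107]
vial2r [ 0.393 -0.31 ] stand [-0.082 -0.098]
tape [ 0.41  -0.143] stand [-0.123  0.064]
tape b [ 0.415 -0.173] stand [-0.109  0.038]
```

Emit:
{"name": "play_rows", "arguments": {
  "commands": "0 1 -7 0 0;0 1 -7 20 0;0 1 -7 50 0;0 0 -20 75 -7;0 -4 -45 75 -14;0 -8 -70 75 -21;0 -12 -92 75 -28;0 -16 -112 75 -35;0 -20 -130 75 -42;0 -24 -145 75 -49"
}}

```text
time: 27.58
ee_pos: [0.4642, -0.144, 0.0587]
tcp_rot: [179.1, 1.2, -130.9]
wrist_force: [0.6, -0.8, -1.5]
opening: 0.0444
```

Emit:
{"name": "play_rows", "arguments": {
  "commands": "0 -5 -12 0 -7;0 -10 -25 0 -14;0 -15 -37 0 -21;0 -20 -50 0 -28;0 -24 -60 0 -35;0 -28 -70 0 -42;0 -31 -77 0 -49;0 -32 -78 0 -56;0 -32 -78 0 -63;0 -32 -78 0 -69.5"
}}

```text
time: 28.42
ee_pos: [0.4324, -0.2209, 0.0586]
tcp_rot: [179.1, 1.3, 159.6]
wrist_force: [-1.2, 0.7, -1.9]
opening: 0.0445
```

Emit:
{"name": "play_rows", "arguments": {
  "commands": "0 0 0 0 0;0 0 0 0 0"
}}

```text
time: 28.58
ee_pos: [0.4325, -0.2206, 0.0585]
tcp_rot: [179.1, 1.3, 160.2]
wrist_force: [1.0, -0.2, -1.7]
opening: 0.0448
```

Run:
```python
from h import *
o=snap("wrist","w15");print(o['time'],o['ee_pos'],o['tcp_rot'],o['q'],o['wrist_force'],o['opening'])
snap("side","s15",(240,170,390,310))
```

```text
28.5833 [ 0.43248617 -0.22063259  0.05854044] [179.06694208   1.25240738 160.24673767] [-27.76343276  -5.63022043 -15.18101623  79.33902066   1.09846538
  -8.00972596] [ 1.03082572 -0.18213031 -1.73253259] 0.04482402224680701
```

View pics/w15.png

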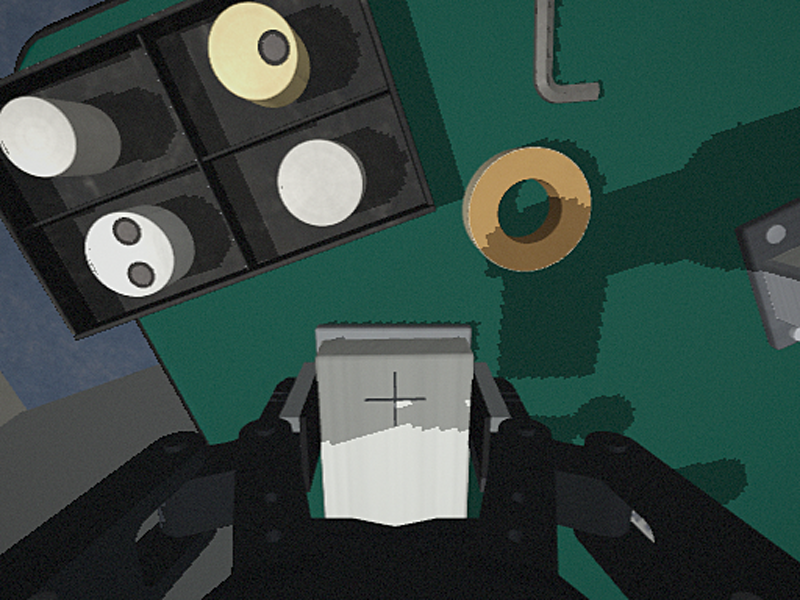

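View pics/s15.png

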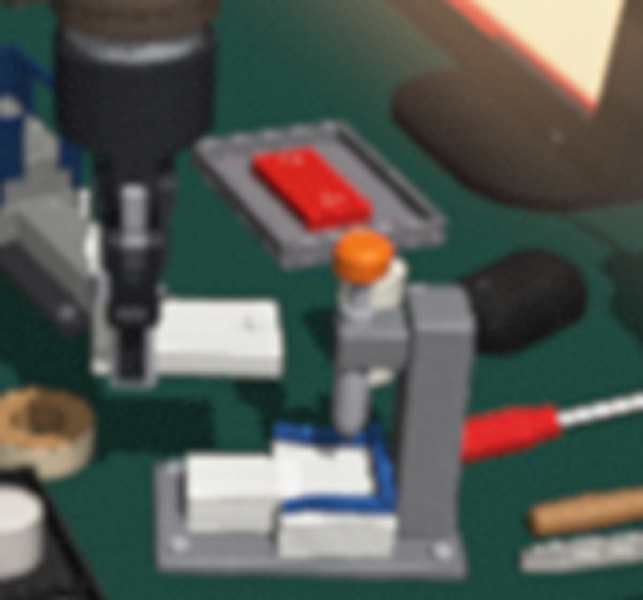

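Emit:
{"name": "play_rows", "arguments": {
  "commands": "0 0.5 0 -25 0;0 0.5 0 -50 0;0 0.5 0 -62 0;0 0.5 0 -69 0;0 0.5 0 -70 0;0 0.5 0 -70 0"
}}

```text
time: 29.18
ee_pos: [0.4331, -0.2207, -0.0113]
tcp_rot: [179.1, 1.2, 160.1]
wrist_force: [-0.6, -0.5, -0.9]
opening: 0.0445
```

Run:
```python
from h import *
o=get_obs();print(o['time'],o['ee_pos'],o['tcp_rot'],o['wrist_force'],o['opening'])
snap("side","s16",(240,170,390,310))
```

```text
29.1833 [ 0.43308337 -0.22070609 -0.01128281] [179.06391829   1.23816891 160.08150627] [-0.55927388 -0.52684196 -0.87628819] 0.044528135489500104
```

View pics/s16.png

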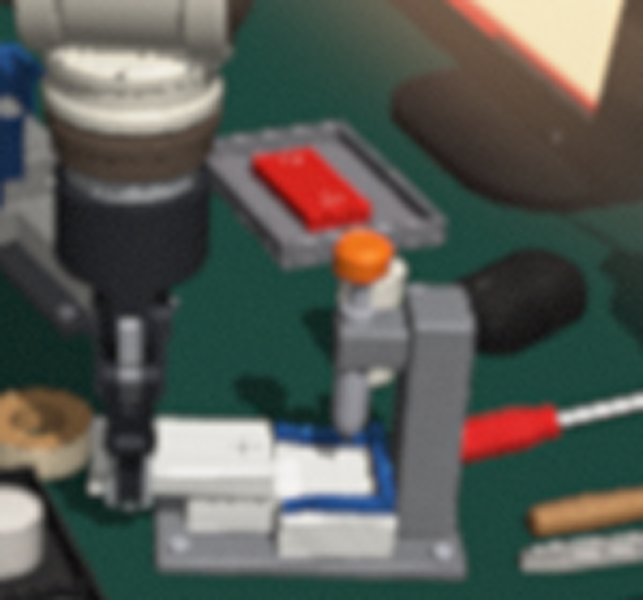

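Emit:
{"name": "play_rows", "arguments": {
  "commands": "0 0 0 -3 0;0 0 0 -3 0;0 7.5 -2.7 -3 0;0 15 -5.5 -3 0;0 22.6 -8.2 -3 0;0 28.2 -10.3 -3 0;0 28.2 -10.3 -3 0"
}}

```text
time: 29.82
ee_pos: [0.4625, -0.2314, -0.0148]
tcp_rot: [179.1, 1.3, 160.1]
wrist_force: [-0.5, -0.6, -1.7]
opening: 0.0446
```

Run:
```python
from h import *
o=get_obs();print(o['time'],o['ee_pos'],o['tcp_rot'],o['wrist_force'],o['opening'])
snap("side","s17",(260,200,370,310))
```

```text
29.8167 [ 0.46247245 -0.23142557 -0.0148025 ] [179.06295839   1.25696351 160.05388509] [-0.54885194 -0.5807033  -1.66157014] 0.044571085572322554
```

View pics/s17.png

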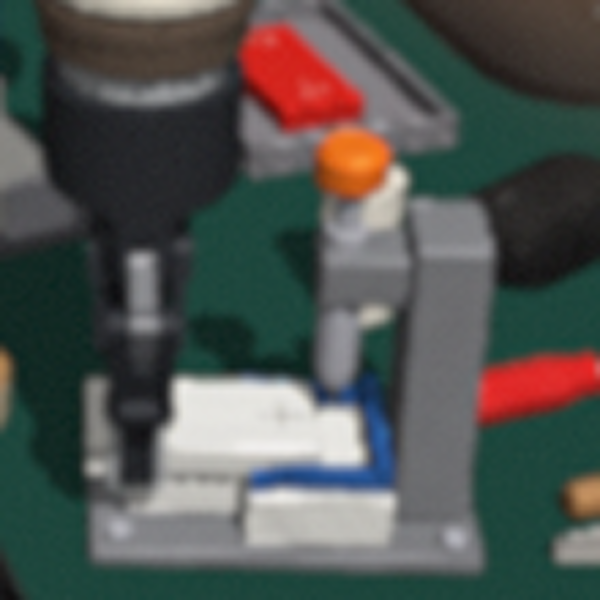

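Emit:
{"name": "play_rows", "arguments": {
  "commands": "0 6 -2.2 0 0;0 11 -4 0 0;0 14 -5.1 0 0;0 15 -5.5 0 0;0 15 -5.5 0 0"
}}

```text
time: 30.28
ee_pos: [0.4763, -0.2365, -0.0148]
tcp_rot: [179.1, 1.2, 160.0]
wrist_force: [-0.3, 0.3, -1.2]
opening: 0.0443
```

Emit:
{"name": "play_rows", "arguments": {
  "commands": "0 1.9 -0.7 0 0;0 2.8 -1 0 0;0 2.8 -1 0 0"
}}

```text
time: 30.53
ee_pos: [0.479, -0.2375, -0.0147]
tcp_rot: [179.1, 1.2, 160.0]
wrist_force: [0.9, 0.7, -1.4]
opening: 0.0446
```

Emit:
{"name": "play_rows", "arguments": {
  "commands": "0 1.4 -0.5 0 0;0 1.9 -0.7 0 0;0 1.9 -0.7 0 0"
}}

```text
time: 30.78
ee_pos: [0.4809, -0.2382, -0.0147]
tcp_rot: [179.1, 1.2, 160.0]
wrist_force: [1.4, 1.6, -1.6]
opening: 0.0448
```

Emit:
{"name": "play_rows", "arguments": {
  "commands": "0 1.4 -0.5 0 0;0 1.9 -0.7 0 0;0 1.9 -0.7 0 0"
}}

```text
time: 31.03
ee_pos: [0.4815, -0.2383, -0.0151]
tcp_rot: [179.1, 1.1, 160.0]
wrist_force: [-6.0, 3.0, 0.9]
opening: 0.0446
```

Emit:
{"name": "play_rows", "arguments": {
  "commands": "0 0.9 -0.3 0 0;0 1.4 -0.5 0 0;0 1.4 -0.5 0 0"
}}

```text
time: 31.28
ee_pos: [0.4815, -0.2383, -0.0152]
tcp_rot: [179.1, 0.9, 160.0]
wrist_force: [-13.6, 6.6, 7.0]
opening: 0.0446
```

Run:
```python
from h import *
o=get_obs();print(o['time'],o['ee_pos'],o['tcp_rot'],o['wrist_force'],o['opening'])
snap("side","s18",(260,200,370,310))
```

```text
31.2833 [ 0.48148073 -0.23826923 -0.01515649] [179.05395702   0.91548899 160.02133013] [-13.56902827   6.57932982   6.98992   ] 0.04463250858427187
```

View pics/s18.png

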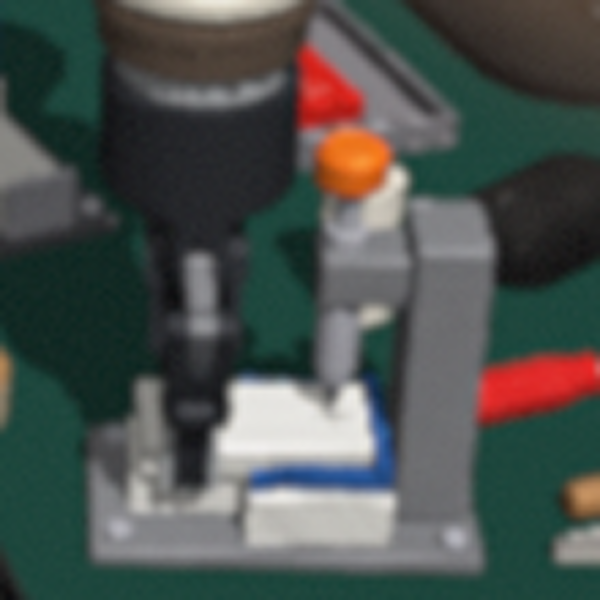

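Emit:
{"name": "play_rows", "arguments": {
  "commands": "0 -0.9 0.3 0 0;0.8 -0.9 0.3 0 0;0.8 -0.9 0.3 0 0;0.8 -0.9 0.3 0 0;0.8 -0.9 0.3 0 0;0.8 -0.9 0.3 25 0;0.8 -5 2 65 0;0.5 -5 2 105 0;0 -5 2 145 0;0 0 0 170 0"
}}

```text
time: 32.17
ee_pos: [0.4845, -0.2396, 0.16]
tcp_rot: [179.1, 1.5, 160.0]
wrist_force: [0.1, 0.2, 0.5]
opening: 0.0327
```

Emit:
{"name": "play_rows", "arguments": {
  "commands": "0 0 0 15 0;0 0 0 20 0;0 0 0 20 0;0 0 0 20 0"
}}

```text
time: 32.5
ee_pos: [0.4839, -0.2392, 0.1742]
tcp_rot: [179.1, 1.2, 160.0]
wrist_force: [0.1, -0.2, -0.8]
opening: -0.0001
```

Run:
```python
from h import *
o=snap("wrist","w19");print(o['time'],o['ee_pos'],o['tcp_rot'],o['wrist_force'],o['opening'])
snap("side","s19",(260,200,370,310))
```

```text
32.5 [ 0.48394457 -0.23923419  0.17416332] [179.05618016   1.17218805 160.04145463] [ 0.07512927 -0.21478537 -0.81206005] -0.00013932802275040806
```

View pics/w19.png

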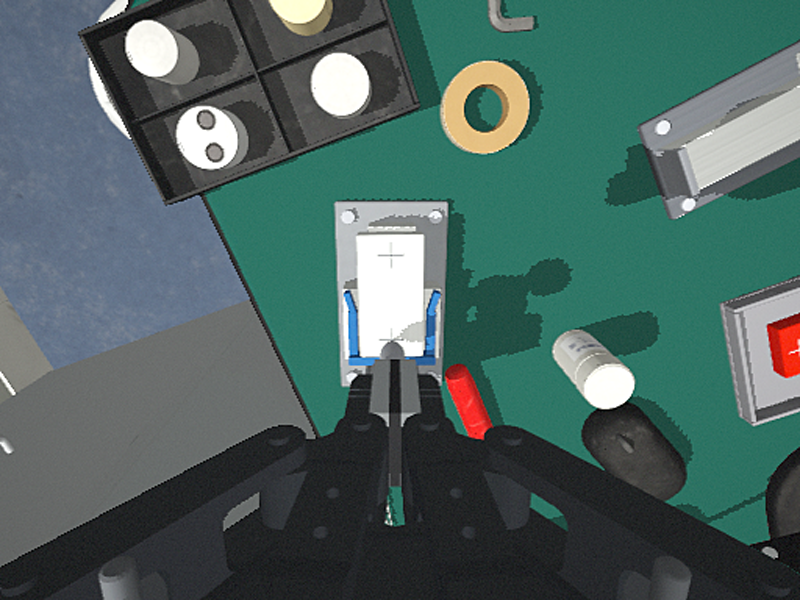

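View pics/s19.png

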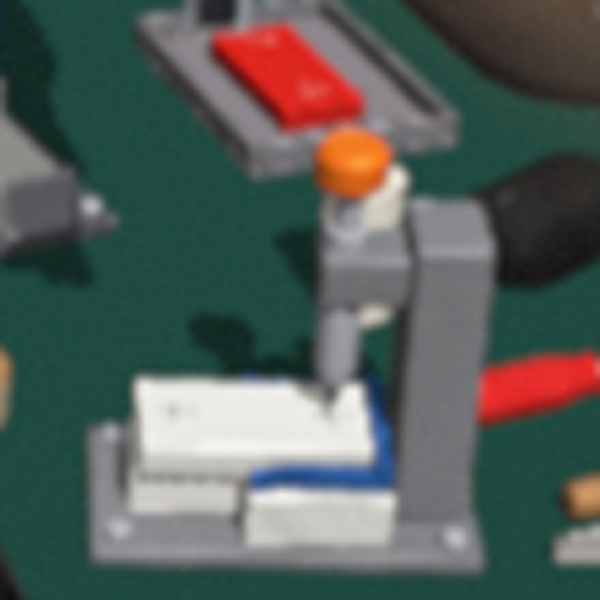

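Emit:
{"name": "play_rows", "arguments": {
  "commands": "0 15 -5 0 0;0 35 -12 0 0;0 49.3 -17.6 0 0;0 49.3 -17.6 -15 0;0 49.3 -17.6 -32 0;0 49.3 -17.6 -40 0;0 49.3 -17.6 -40 0"
}}

```text
time: 33.18
ee_pos: [0.532, -0.2562, 0.132]
tcp_rot: [179.0, 0.9, 160.0]
wrist_force: [-0.4, -0.4, -0.1]
opening: -0.0001
```

Run:
```python
from h import *
o=snap("wrist","w20");print(o['time'],o['ee_pos'],o['tcp_rot'],o['wrist_force'],o['opening'])
snap("side","s20",(260,170,370,280))
```

```text
33.1833 [ 0.5320162  -0.25623493  0.13198153] [179.03096085   0.94468986 160.04284483] [-0.41445909 -0.44449343 -0.13773547] -9.190550072476076e-05
```

View pics/s20.png

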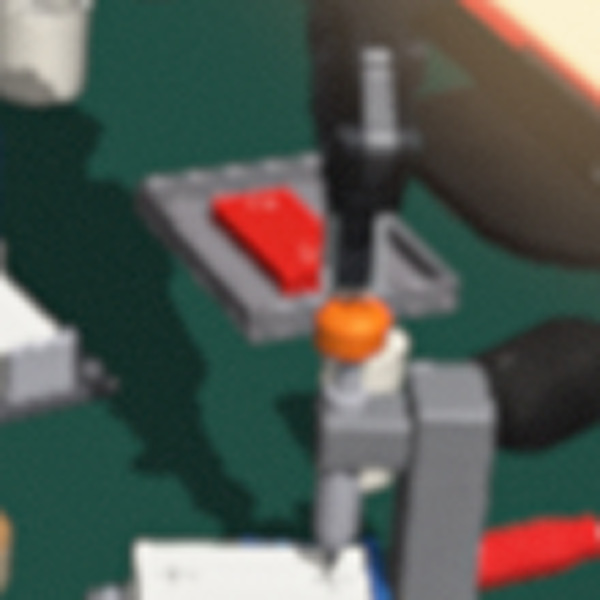

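View pics/w20.png

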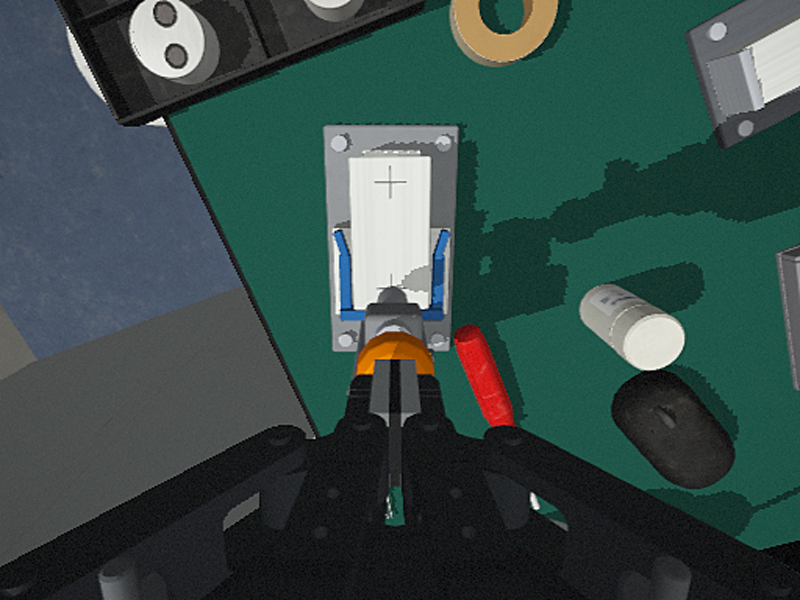

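Emit:
{"name": "play_rows", "arguments": {
  "commands": "0 0 0 -3 0;0 0 0 -6 0;0 0 0 -8 0;0 0 0 -10 0;0 0 0 -10 0"
}}

```text
time: 33.7
ee_pos: [0.5335, -0.257, 0.1255]
tcp_rot: [179.1, 1.3, 160.0]
wrist_force: [-1.2, -0.2, 4.4]
opening: -0.0003
```

Emit:
{"name": "play_rows", "arguments": {
  "commands": "0 0 0 -2 0;0 0 0 -4 0;0 0 0 -4 0"
}}

```text
time: 33.95
ee_pos: [0.5335, -0.257, 0.1226]
tcp_rot: [179.1, 1.3, 160.0]
wrist_force: [-4.3, 1.6, 12.7]
opening: 0.0002
```

Emit:
{"name": "play_rows", "arguments": {
  "commands": "0 0 0 -3 0;0 0 0 -6 0;0 0 0 -9 0;0 0 0 -10 0;0 0 0 -10 0"
}}

```text
time: 34.37
ee_pos: [0.5331, -0.2569, 0.1122]
tcp_rot: [179.1, 1.3, 160.0]
wrist_force: [-3.6, 1.6, 7.7]
opening: 0.0001
```

Run:
```python
from h import *
o=get_obs();print(o['time'],o['ee_pos'],o['tcp_rot'],o['wrist_force'],o['opening'])
snap("side","s21",(260,170,370,280))
```

```text
34.3667 [ 0.5331449  -0.25688793  0.11220039] [179.07477426   1.25721974 160.0382423 ] [-3.58212705  1.6150249   7.73197568] 0.00011528826312274295
```

View pics/s21.png

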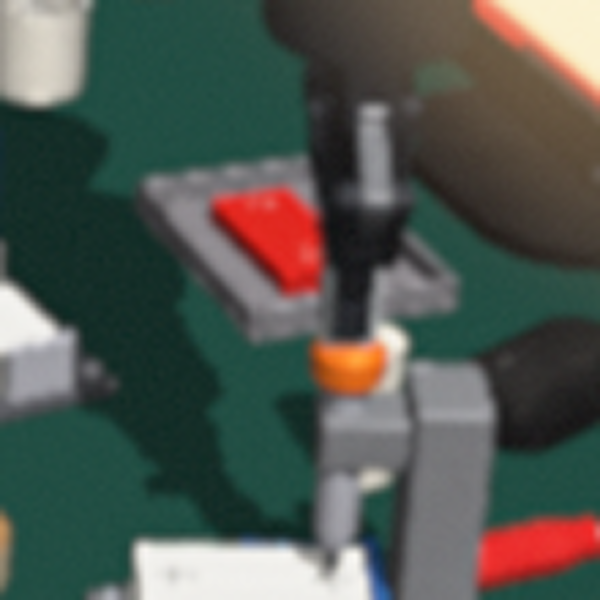

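Emit:
{"name": "play_rows", "arguments": {
  "commands": "0 0 0 -2 0;0 0 0 -3 0;0 0 0 -3 0"
}}

```text
time: 34.67
ee_pos: [0.5333, -0.2569, 0.1102]
tcp_rot: [179.1, 1.3, 160.0]
wrist_force: [-5.7, 2.2, 12.6]
opening: -0.0
```

Emit:
{"name": "play_rows", "arguments": {
  "commands": "0 0 0 -1.5 0;0 0 0 -1.5 0"
}}

```text
time: 34.83
ee_pos: [0.5334, -0.257, 0.11]
tcp_rot: [179.1, 1.4, 160.0]
wrist_force: [-8.7, 2.6, 19.1]
opening: 0.0002
```

Emit:
{"name": "play_rows", "arguments": {
  "commands": "0 0 0 10 0;0 0 0 25 0;0 0 0 55 0;0 0 0 90 0;0 -30 10 120 0;0 -65 20 130 0;0 -100 30 130 0;0 -100 30 130 0;0 -100 30 130 0"
}}

```text
time: 35.58
ee_pos: [0.4325, -0.2268, 0.238]
tcp_rot: [179.1, 1.4, 160.0]
wrist_force: [0.7, -0.2, 0.3]
opening: -0.0002
```

Run:
```python
from h import *
o=snap("wrist","w22");print(o['time'],o['ee_pos'],o['tcp_rot'],o['wrist_force'],o['opening'])
snap("side","s22",(180,130,380,280));im=cv2.imread("pics/s22_raw.png");cv2.imwrite("pics/s22b.png",cv2.resize(im[200:310,260:370],None,fx=5.4,fy=5.4,interpolation=cv2.INTER_CUBIC))
```

```text
35.5833 [ 0.4325496  -0.22676738  0.23796018] [179.08192401   1.37812329 160.00758929] [ 0.71974299 -0.20149492  0.28608075] -0.00015513169991283952
```

View pics/w22.png

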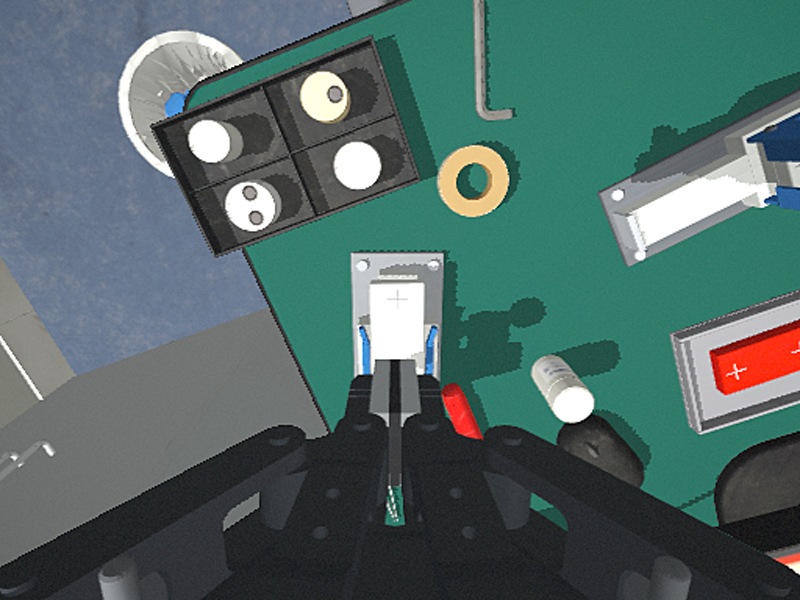

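View pics/s22.png

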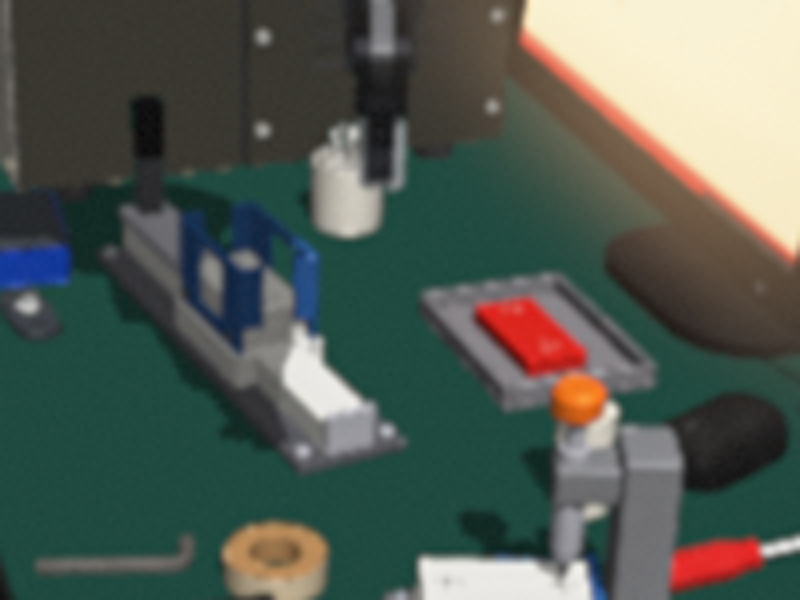

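View pics/s22b.png

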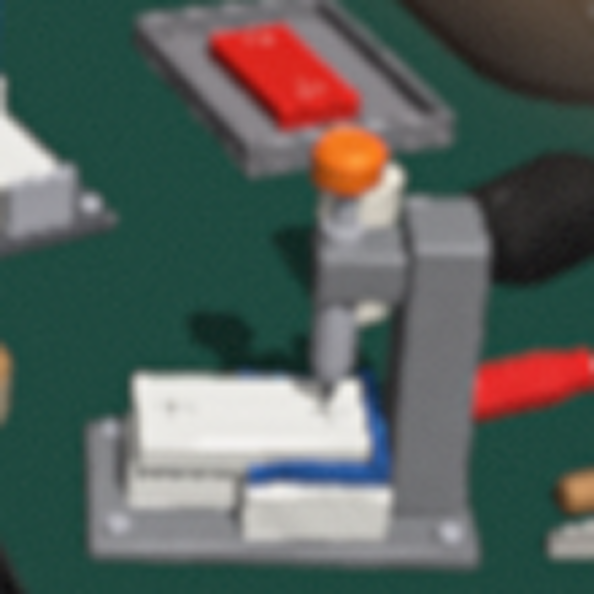

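Run:
```python
import cv2,numpy as np
a=cv2.imread("pics/side0raw.png");b=cv2.imread("pics/s22_raw.png")
t=a[150:186,208:228]
r=cv2.matchTemplate(b[140:200,198:240],t,cv2.TM_CCOEFF_NORMED);_,m,_,l=cv2.minMaxLoc(r);print(m,l,"expect (10,10)");print(np.round(r[8:13,8:13],3))
from h import *
p=np.array([.4462,.2954,.11]);q=p+np.array([.0146,-.0989,0])*.04
print(w2px("side",p),w2px("side",q))
```

```text
0.8676065802574158 (10, 11) expect (10,10)
[[0.501 0.554 0.555 0.505 0.426]
 [0.656 0.735 0.753 0.7   0.603]
 [0.727 0.823 0.86  0.818 0.719]
 [0.723 0.82  0.868 0.843 0.759]
 [0.679 0.764 0.813 0.803 0.74 ]]
(np.float64(216.6640246017902), np.float64(160.57489402101544)) (np.float64(217.18338828416472), np.float64(161.0198860497553))
```

Emit:
{"name": "play_rows", "arguments": {
  "commands": "0 2 30 0 0;0 4 70 0 0;0 6 110 0 0;0 8 150 0 0;0 10 190 0 0;0 12 230 0 0;0 14 270 0 0;0 16 310 0 0;0 18 350 0 0;0 19 390 0 0"
}}

```text
time: 36.52
ee_pos: [0.453, 0.1657, 0.236]
tcp_rot: [179.1, 1.2, 160.1]
wrist_force: [1.1, -0.8, 0.0]
opening: -0.0003
```

Emit:
{"name": "play_rows", "arguments": {
  "commands": "0 1 40 0 0;0 1 75 0 0;0 1 80 -30 0;0 1 80 -70 0;0 1 80 -105 0;0 1 80 -135 0;0 1 80 -155 0;0 1 80 -160 0;0 1 80 -160 0"
}}

```text
time: 37.27
ee_pos: [0.4529, 0.243, 0.0748]
tcp_rot: [179.2, 1.1, 160.1]
wrist_force: [-0.0, 1.0, -0.5]
opening: 0.0001
```

Run:
```python
from h import *
o=snap("wrist","w23");print(o['time'],o['ee_pos'],o['tcp_rot'],o['wrist_force'],o['opening'])
```

```text
37.2667 [0.45291705 0.2429836  0.0747987 ] [179.22310364   1.088352   160.05927793] [-0.02411959  0.97103476 -0.52638575] 9.756744315590628e-05
```

View pics/w23.png

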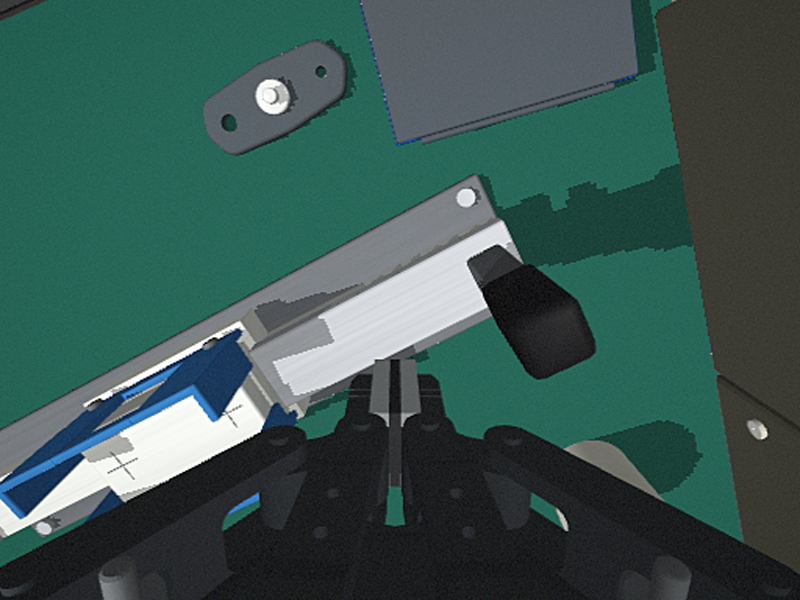

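Emit:
{"name": "play_rows", "arguments": {
  "commands": "0 -2 12 0 0;0 -3 20 0 0;0 -3.3 22 0 0;0 -3.3 22 0 0"
}}

```text
time: 37.65
ee_pos: [0.4504, 0.2663, 0.0777]
tcp_rot: [179.0, 1.3, 160.1]
wrist_force: [-0.4, 1.0, -0.3]
opening: -0.0001
```

Emit:
{"name": "play_rows", "arguments": {
  "commands": "0 -0.6 4 0 0;0 -0.7 5 0 0;0 -0.7 5 0 0"
}}

```text
time: 37.9
ee_pos: [0.4498, 0.2688, 0.0772]
tcp_rot: [179.2, 1.4, 160.0]
wrist_force: [0.8, -8.2, 3.7]
opening: -0.0001
```

Emit:
{"name": "play_rows", "arguments": {
  "commands": "0 -0.2 1.5 0 0;0 -0.2 1.5 0 0;0 -0.2 1.5 0 0"
}}

```text
time: 38.15
ee_pos: [0.4498, 0.2692, 0.0772]
tcp_rot: [179.3, 1.4, 159.9]
wrist_force: [2.7, -15.5, 4.3]
opening: -0.0003
```

Rigid at 15 N: the pusher is on its back stop. I'll back off and rise.

Emit:
{"name": "play_rows", "arguments": {
  "commands": "0 2 -10 0 0;0 4 -25 0 0;0 4 -25 35 0;0 4 -25 75 0;0 4 -40 115 0;0 4 -60 150 0;0 4 -60 160 0;0 4 -60 160 0"
}}

```text
time: 38.82
ee_pos: [0.4544, 0.2113, 0.2408]
tcp_rot: [178.8, 1.5, 160.0]
wrist_force: [0.3, -0.5, -1.2]
opening: 0.0001
```

Run:
```python
from h import *
o=snap("wrist","w24");print(o['time'],o['ee_pos'],o['wrist_force'],o['qd'].round(2))
snap("side","s24",(180,130,380,280))
```

```text
38.8167 [0.4544437  0.21127486 0.24081145] [ 0.29369183 -0.50795179 -1.1611635 ] [ 1.05  1.39 -5.02 -3.05  0.09  0.54]
```

View pics/s24.png

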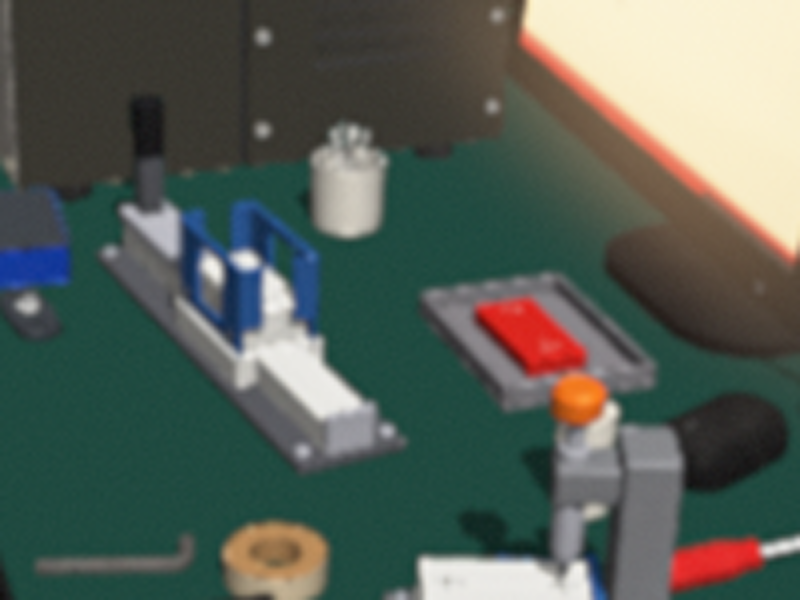

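View pics/w24.png

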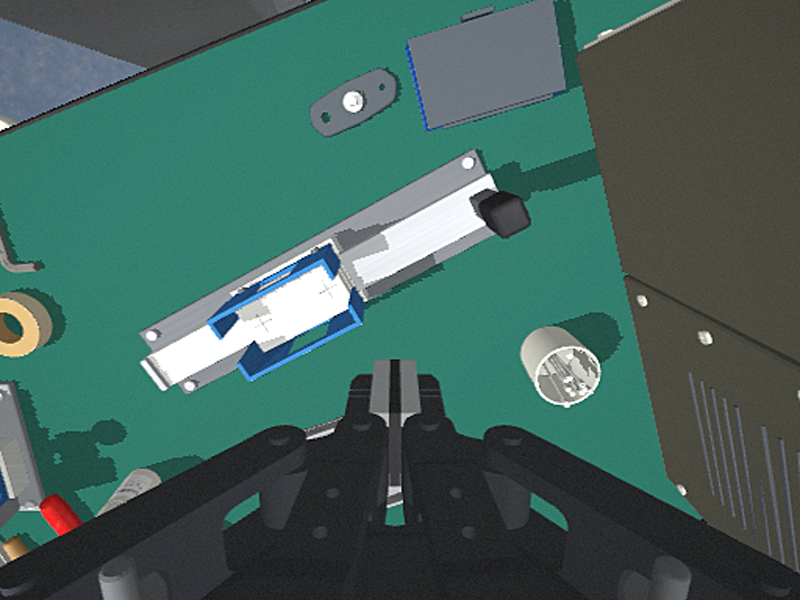

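The red plate is flat in the tray and the blank is home. The cap is up, the two blanks lie in the magazine, the handle is back, and the bystanders have not moved. I'm handing in.

```bash
python3 -c "
from workcell import *
print(job_done())"
```

```text
the job is handed in; nothing more can be done
None
```

The marking job is set up and handed in at about 39 s of the 72 s; `job_done()` gave no verdict.

**What I did**
- I fed out the red plate and laid it in the tray, then fed out blank_1.
- I slid blank_1 into the stand until it met the stop, where the force rose to about 15 N with no further movement.
- I pressed the cap to its hard stop. The force reached about 12.7 N, fell to about 7.7 N as the spring gave way, then rose again at the bottom.
- I pushed the pusher handle back once more; it stood rigid at about 15 N.

**Last checks (pictures)**
- The red plate lies flat in the tray.
- Blank_1 is against the stop and the cap is back up.
- The last two blanks sit low in the magazine and the handle is back.
- The bystanders look unmoved, and the gripper is clear of everything.
- I judged these by eye and by force. I did not measure the final millimetre tolerances.

**What disagreed or went wrong**
- **Finger length:** the fingertips end about 40 mm above the reported TCP. My first grip on the handle closed on nothing, and I corrected the heights after that.
- **Tool tilt:** one turn ran the last joint into its range limit and left the tool tilted by 11°. I brought that back to about 1.5° by pushing against the arm's reach limit, before picking up blank_1.
- **Pusher check by image:** comparing pictures of the handle was not precise enough to confirm it was fully back, so I tested it by force.

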